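Brake the banding wheel, load the jug, release the brake

ROBOT

A 6-joint arm with a two-finger parallel gripper is mounted at the origin on the work surface. World frame = base frame: x ahead of the robot, y to its left, z up, the work surface at z = 0. Lengths are in m, angles in rad, forces in N, time in s.
With the tool pointing down it reaches from about 0.35 to 0.775 m from the base axis. Payload 7.3 kg.
Tool frame: the origin (TCP) lies between the finger pads; the fingertips stand 25 mm ahead of it and the grasp point (between the pads) lies 6 mm ahead of it; y points along the fingers, z is the direction in which the jaws open and shut, and the axes are right-handed (so a half turn about y gives the same grasp; the last joint's range is limited). The gripper opens to 92 mm and grips with 3 to 60 N. Pads are 19 mm wide; open, the fingers measure 130 mm over their backs; the gripper's body (75 mm by 190 mm) begins 47 mm behind the grasp point.
Start: joints at [0.958, 0.342, 1.524, -0, 1.275, -0.146], TCP at [0.236, 0.469, 0.223] pointing down, gripper open.
Joint ranges: [-2.53, 2.53], [-0.77, 2.02], [0.04, 2.7], [-1, 4.14], [0.28, 2.66], [-3.11, 3.11]. Speed limits (rad/s): [2.57, 2.57, 3.14, 3.14, 3.14, 3.14].

INTERFACE

Orientations are given as [roll, pitch, yaw] about the fixed x, y, z axes, in that order (R = Rz(yaw) Ry(pitch) Rx(roll)).
In Python, from cell import sensors, read_camera, hand_in gives the robot as it stands. The module is installed in compiled form; this text tells all that it offers.
- The arm moves only by the tool send_rows, never from a script. Its argument "motion" is a list that holds one entry, the list of rows, each a list of 4 numbers: the shift along the tool's x, y, z in m, then the turn about the tool's y in degrees. In form: [[[tx, ty, tz, twist], ...]]. A call has 1 to 8 rows; each row is the pose to reach, as a shift and turn from the pose measured when the call began, along the tool's axes at that moment; what a row does not reach only later rows make up. A row lasts 1/10 s, in which the tool goes at most 50 mm and 8.59 degrees, less where a joint would pass 70% of its speed; a pose out of reach is approached as far as the arm can. A call with a gripper value outside its range is refused whole. "gripper" is the opening, from 0 (shut) to 1 (fully open), set as the call begins (left out, the last holds). The fingers move at their own pace and stop on an object; "grip_force" is the grip in N (left out, the last holds). Time passes only in rows, so rows that repeat a pose let the fingers close. It gives the time, the measured TCP pose, the force and the opening at its end, in the units of the state.
- sensors.observe(): the state, without advancing time (a new reading comes with each control period).
- read_camera(name): name is "side" or "top"; returns a dict with "frame" (480x640x3 uint8, red, green, blue), "fx", "fy", "cx", "cy" (pixels), "extrinsics" (4x4, takes a point from world to camera coordinates). Camera axes: x right, y up, looking along -z (the intrinsics and any distortion apply to the point x, -y, -z); pixel columns grow to the right and rows downward; lengths in m; the calibration is good to about 2 mm. A picture is of the moment at which its call begins. There is no depth.
- hand_in(): hands the job in, once; it reports no verdict.
The state is a dict: "time": time; "qpos": joint angles; "qvel": joint speeds; "joint_efforts": joint torques, N m; "tool_pos": TCP position; "tool_rot": TCP orientation; "contact_force": force on the tool from outside, world axes, zero at the start; "torque": the same for the moment, N m; "opening": finger opening in m.
Only numpy, scipy, OpenCV 4.12 (cv2) and the standard library are available. Lean on these libraries where they do the work, as an engineer would, in place of code of your own. Each camera call takes 0.05 s, during which the arm holds its last target.

TASK

Pull the banding wheel's brake lever round to its third notch and let go of it. With the brake set there, stand the jug with the handle gently and upright in the middle of the wheel, its handle over the dark line on the wheel, and let go; then press the release button and hold it until the lever has swung fully home. Leave the other pots and tools where they are.

Things in the scene. Friction and masses are not known exactly. Their poses are not given: they have to be found in the camera images.
- banding_wheel: The fixed turntable unit of dark steel and grey paint, standing on the table: a low foot 150 mm across under the wheel head, joined by a flat foot bar (60 mm wide, 12 mm high) to the brake 160 mm away. Origin on the wheel axis at table level; the brake pivot lies at its (0, -160) mm, the button housing (46 x 50 mm, 60 mm high) at (64, -160) mm. Its place and yaw vary.
- wheel_top (a point): Centre of the top of the round aluminium wheel head (180 mm across, top 70 mm above the table, scribed rings of 100 and 144 mm). Turns with the wheel: x points along the dark line, 8 mm wide, running from centre to rim on one side only; z up. The wheel spins almost freely with the lever home; a rubber shoe holds it when the lever is at the third notch.
- brake_pivot (a point): Point on the vertical axis of the brake lever, 60 mm above the table, on top of the steel hub (76 mm across; a cap rises 5 mm more). A dark quadrant plate under the arm bears a pale rib at each of the four notches and a short one at home; the arm lies over the rib of its notch. Forces at the grip stay below about 6 N.
- brake_lever (a joint): Angle in rad: 0 home, growing clockwise seen from above. At home the arm points along -y of banding_wheel, 5 degrees towards its +x; pulled towards its -x. Notches hold it at about 0.30, 0.60, 0.90, 1.20 (within 0.03; stop at 1.32). Pulled forward it clicks in 0.03 to 0.06 past a notch; a spring draws it back onto the last one passed. It starts home or at the first notch.
- lever_grip (a point): Point on the axis of the lever's upright black round grip (16 mm across, from 48 to 106 mm above the table), 85 mm above the table and 100 mm from the pivot. The steel arm below it is 12 mm wide with its top at 59 mm. x points outward along the arm. Free to turn in a light pinch from above.
- release_button (a joint): Travel of the release button in m: 0 up, 0.006 fully down; frees the ratchet from about 0.004 on. About 4 to 6 N when down. Keep it down about 1.5 s while the lever swings home by its spring; let up early, the ratchet catches at a lower notch and the button must be pressed again.
- button_top (a point): Centre of the top of the round black release button, 26 mm across, on the grey housing beside the lever hub; its top stands 78 mm above the table and 18 mm above the housing. Pressed straight down.
- jug: Loose jug to be loaded: pale unglazed clay, 150 mm tall, 0.3 to 0.55 kg; body 68 mm across up to 95 mm, then tapering to a straight round neck 40 mm across from 118 mm to the top. One loop handle, reaching 61 mm from the axis, 30 to 98 mm high. Origin: centre of underside; z up, x towards the handle. Starts in one of three places, swapped with the two handleless pots, any yaw.
- jug_handle (a point): Middle of the jug's handle, 54 mm from its axis, 64 mm above its foot.
- tall_bottle: Loose bystander: bottle of the same clay without a handle, 68 mm across, 165 mm tall, neck 36 mm across. Origin: centre of underside.
- squat_vase: Loose bystander: vase of the same clay without a handle, 72 mm across, 110 mm tall. Origin: centre of underside.
- brush_pot: Loose bystander: blue pot 68 mm across with upright brushes, 235 mm tall in all, spreading to about 110 mm across at the top, left of the wheel. Origin: centre of underside.
- slip_bowl: Loose bystander: empty white plastic bowl 120 mm across, 55 mm high, beyond the wheel. Origin: centre of underside.
- glaze_jar: Loose bystander: amber glass jar 64 mm across, 85 mm tall. Origin: centre of underside.
- lidded_pot: Loose bystander: small white lidded pot 68 mm across, 68 mm tall. Origin: centre of underside.
- wood_rib: Loose bystander: flat wooden shaping rib, 50 x 100 x 10 mm, lying before the wheel. Origin: centre of underside.
Not all that is in view belongs to the job. Leave any blue, brown or orange look-alike of the jug alone.

How it is judged:
On the way, in this order (a step that is already met when the one before it is completed fails the run):
1. the brake lever is latched at its third notch and let go of, the jug not yet on the wheel (value of joint brake_lever between 0.84 and 1.02 rad and contact force between the fingers and brake_lever below 0.3 N and horizontal distance between jug and wheel_top above 0.12 m), for 0.2 s.
2. the lever still at the third notch, the jug stands in the middle of the wheel, handle over the line, and is let go of (value of joint brake_lever between 0.84 and 1.02 rad and horizontal distance between jug and wheel_top below 0.01 m and z of jug in the frame of wheel_top between -0.005 and 0.005 m and angle between jug's own z axis and vertical below 0.06 rad and angle between the x axis of jug and the x axis of wheel_top, either way round below 0.26 rad and x of jug_handle in the frame of wheel_top above 0.03 m and contact force between the fingers and jug below 0.3 N), for 0.3 s.
3. the release button is pressed with the jug standing on the wheel (value of joint release_button above 0.003 m and horizontal distance between jug and wheel_top below 0.01 m and z of jug in the frame of wheel_top between -0.005 and 0.005 m and angle between jug's own z axis and vertical below 0.06 rad and angle between the x axis of jug and the x axis of wheel_top, either way round below 0.26 rad and x of jug_handle in the frame of wheel_top above 0.03 m), for 0.1 s.
At the end, for the whole second after the job is handed in: Lever home (under 0.05 rad), button up; the jug stands at rest on the wheel, upright within 0.06 rad, axis within 10 mm of its centre, handle within 15 degrees of the dark line on the line's side; all other pots and tools within 30 mm of their starts (value of joint brake_lever below 0.05 rad and value of joint release_button below 0.0015 m and horizontal distance between jug and wheel_top below 0.01 m and z of jug in the frame of wheel_top between -0.005 and 0.005 m and angle between jug's own z axis and vertical below 0.06 rad and angle between the x axis of jug and the x axis of wheel_top, either way round below 0.26 rad and x of jug_handle in the frame of wheel_top above 0.03 m and linear speed of jug below 0.02 m/s and angular speed of jug below 0.1 rad/s and distance of each of tall_bottle, squat_vase, brush_pot, slip_bowl, glaze_jar, lidded_pot, wood_rib from where it was at the start of the episode below 0.03 m); the robot touches nothing.
It fails at once if the jug is tipped over 0.5 rad (angle between jug's own z axis and vertical above 0.5 rad).
It fails at once if the jug is banged down on the wheel (over 45 N) (contact force between jug and banding_wheel above 45 N).
It fails at once if another pot or tool is shifted over 30 mm or tipped (distance of any of tall_bottle, squat_vase, brush_pot, slip_bowl, glaze_jar, lidded_pot, wood_rib from where it was at the start of the episode above 0.03 m or angle between any of tall_bottle, squat_vase, brush_pot, slip_bowl, glaze_jar, lidded_pot, wood_rib's own z axis and vertical above 0.35 rad).
It also fails if it takes over 67 s, if anything falls off the work surface, if the arm or the gripper's body presses on something with over 40 N, if the wrist force passes 120 N, or if a joint passes its speed limit or range.

## Working session

There is one attempt and no reset: what is moved stays moved. The work goes in short steps, Python scripts to look and compute and a tool call to move; the robot and the scene stay as the last step left them, time stands still between calls to the robot, and variables do not carry over. Pictures are saved under pics/ and viewed, and the job is handed in when it is done.

Besides the shell and the picture viewer there is one more tool, called after "Emit:" as name(argument=value, ...), one argument or row to a line, values as JSON. send_rows: Moves the arm, as the interface text tells. Its arguments: {"type":"object","properties":{"motion":{"type":"array"},"gripper":{"type":"number"},"grip_force":{"type":"number"}},"required":["motion"]}

```bash
mkdir -p pics
cat > h.py <<'E'
import numpy as np, cv2
from scipy.spatial.transform import Rotation as R
from cell import sensors, read_camera, hand_in
np.set_printoptions(precision=4,suppress=True)
def cam(name,tag):
    c=read_camera(name); cv2.imwrite(f'pics/{tag}.png',c['frame'][:,:,::-1])
    np.savez(f'pics/{tag}.npz',**{k:np.array(v) for k,v in c.items() if k!='frame'}); return c
def load(tag): return np.load(f'pics/{tag}.npz'), cv2.imread(f'pics/{tag}.png')
def proj(c,p):
    E=np.array(c['extrinsics']); q=E[:3,:3]@np.array(p,float)+E[:3,3]
    return np.array([c['fx']*q[0]/-q[2]+c['cx'], c['fy']*(-q[1])/-q[2]+c['cy']])
def unproj(c,u,v,z):
    E=np.array(c['extrinsics']); d=np.array([(u-c['cx'])/c['fx'],-(v-c['cy'])/c['fy'],-1.])
    o=-E[:3,:3].T@E[:3,3]; w=E[:3,:3].T@d; return o+w*(z-o[2])/w[2]
def crop(tag,out,x0,y0,x1,y1,s):
    im=cv2.imread(f'pics/{tag}.png')[y0:y1,x0:x1]; cv2.imwrite(f'pics/{out}.png',cv2.resize(im,None,fx=s,fy=s,interpolation=cv2.INTER_CUBIC))
def st():
    s=sensors.observe(); return s
E
python3 - <<'E'
from h import *
c=cam('top','t0'); print({k:c[k] for k in c if k!='frame'}); c=cam('side','s0'); print({k:c[k] for k in c if k!='frame'})
print(st())
E
```

```text
{'fx': 451.1903948375607, 'fy': 451.1903948375607, 'cx': 320.319482075522, 'cy': 245.24527550074603, 'extrinsics': array([[ 0.027 , -0.9995,  0.018 , -0.0775],
       [ 0.9893,  0.0293,  0.1427, -0.5732],
       [-0.1431,  0.0139,  0.9896, -1.2925],
       [ 0.    ,  0.    ,  0.    ,  1.    ]])}
{'fx': 481.3476815435651, 'fy': 481.3476815435651, 'cx': 325.526972505348, 'cy': 244.12649278267736, 'extrinsics': array([[ 0.9992, -0.04  , -0.0076, -0.5583],
       [ 0.0337,  0.7083,  0.7051, -0.0279],
       [-0.0228, -0.7048,  0.7091, -1.569 ],
       [ 0.    ,  0.    ,  0.    ,  1.    ]])}
{'time': 0.1, 'qpos': array([ 0.958 ,  0.3427,  1.5249, -0.    ,  1.2754, -0.146 ]), 'qvel': array([-0.0004, -0.0002, -0.0036, -0.    ,  0.0018,  0.0016]), 'joint_efforts': array([  0.001 , -43.2007, -24.4692,   0.0719,   0.0526,  -0.0001]), 'tool_pos': array([0.236 , 0.4685, 0.2222]), 'tool_rot': array([-1.5722,  0.0002, -0.4668]), 'contact_force': array([ 0.1546, -0.4715,  0.3967]), 'torque': array([ 0.002 ,  0.0452, -0.032 ]), 'opening': 0.09207560945952975}
```

View pics/t0.png

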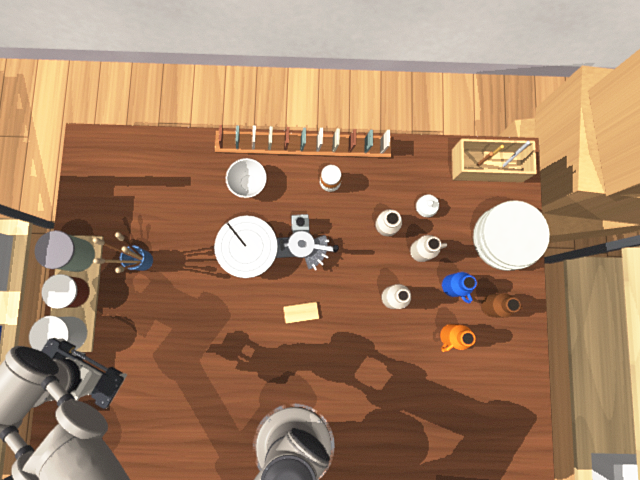

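View pics/s0.png

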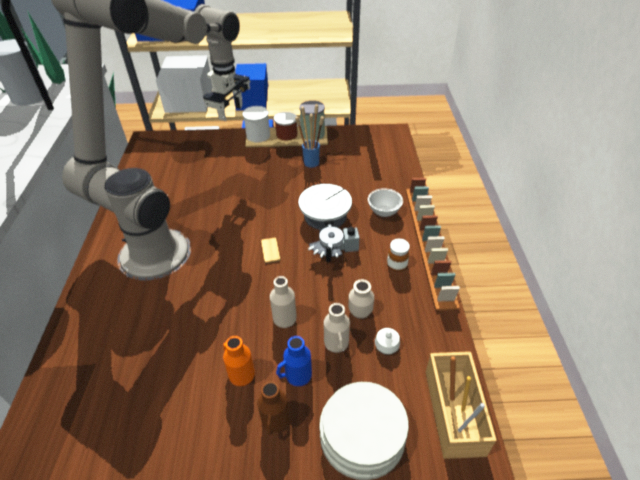

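Run:
```python
from h import *
crop('t0','t0a',205,200,355,300,5.3)
crop('t0','t0b',370,180,480,320,4.2)
crop('s0','s0b',250,220,420,370,4)
crop('s0','s0a',280,170,380,270,6)
```

```text
(no output)
```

View pics/t0a.png

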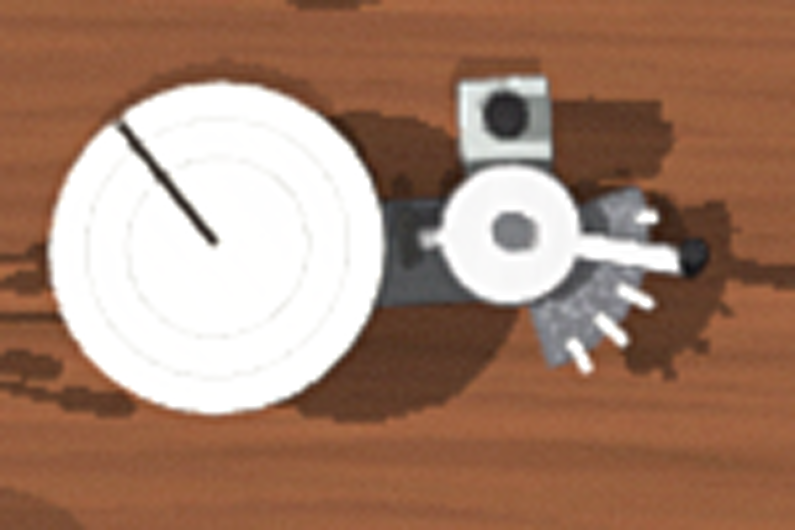

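View pics/t0b.png

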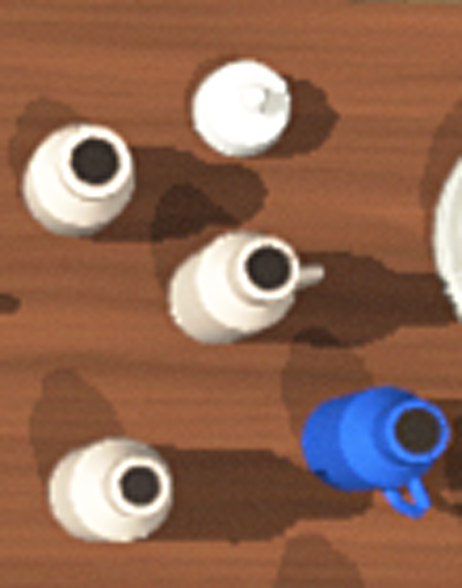

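View pics/s0b.png

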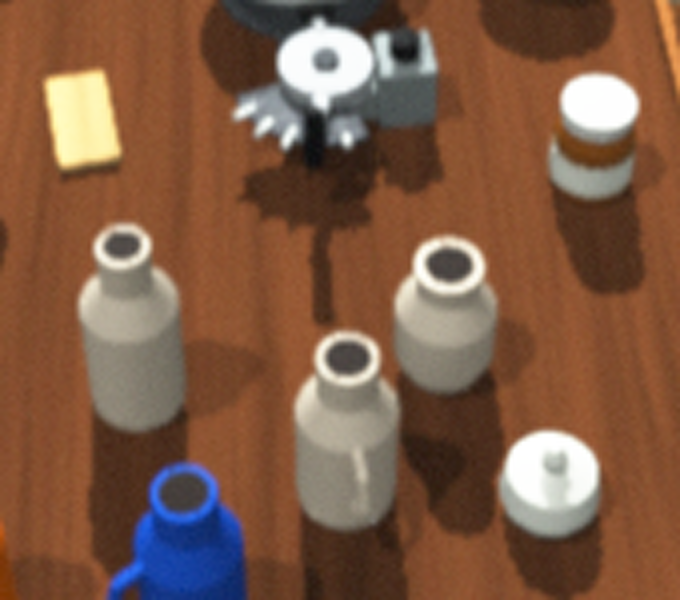

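View pics/s0a.png

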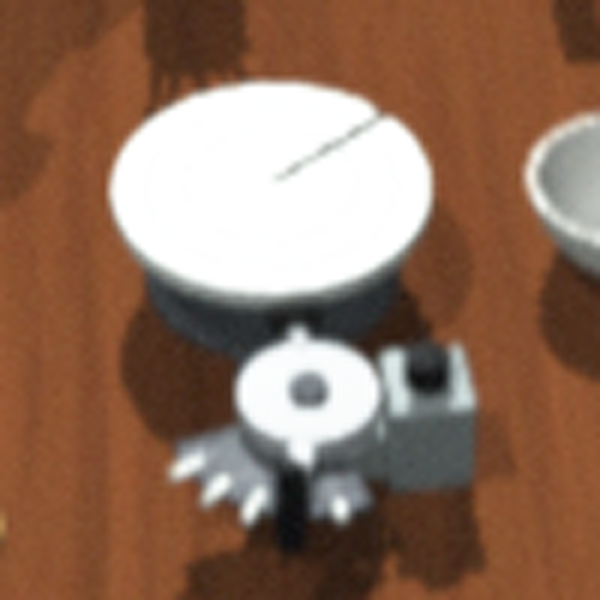

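```bash
cat > m.py <<'E'
from h import *
t,_=load('t0'); s,_=load('s0')
def T(u,v,z,x0,y0,k,c=t): return unproj(c,(u+.5)/k-.5+x0,(v+.5)/k-.5+y0,z)
a=(205,200,5.3); b=(370,180,4.2); sb=(250,220,4); sa=(280,170,6)
W=T(216.5,247,.07,*a);print('wheel',W, T(271,189,.07,*sa,c=s))
l0=T(215,242,.07,*a);l1=T(122,124,.07,*a);print('line',l0,l1,np.degrees(np.arctan2(*(l1-W)[1::-1])))
l1=T(380,117,.07,*sa,c=s);print(l1)
P=T(511,234,.06,*a);print('hub',P,T(308,390,.06,*sa,c=s))
print('cap',T(514,232,.065,*a))
print('btn',T(506,115,.078,*a),T(430,355,.078,*sa,c=s))
G=T(692,257,.106,*a);print('grip',G,T(292,475,.106,*sa,c=s))
d=(W-P)[:2];print('dist',np.linalg.norm(d), 'yaw',np.degrees(np.arctan2(d[1],d[0]))-90)
J=T(269,267,.15,*b);print('jug',J,T(348,356,.15,*sb,c=s))
print('handle',T(318,272,.095,*b),T(362,450,.098,*sb,c=s),T(360,508,.03,*sb,c=s))
print('bottle',T(137,486,.165,*b),T(124,244,.165,*sb,c=s))
print('vase',T(95,160,.11,*b),T(449,265,.11,*sb,c=s))
print('lid',T(240,108,.05,*b)); print('blue',T(418,433,.15,*b))
E
python3 m.py
```

```text
wheel [0.5619 0.155  0.07  ] [0.5626 0.1497 0.07  ]
line [0.5647 0.1559 0.07  ] [0.6284 0.21   0.07  ] 39.63336636897827
[0.6286 0.2115 0.07  ]
hub [ 0.5753 -0.0046  0.06  ] [ 0.5762 -0.0047  0.06  ]
cap [ 0.5757 -0.0063  0.065 ]
btn [ 0.6383 -0.0002  0.078 ] [0.6411 0.0002 0.078 ]
grip [ 0.5591 -0.1023  0.106 ] [ 0.5631 -0.1122  0.106 ]
dist 0.16013944153244022 yaw 4.78864629279353
jug [ 0.5744 -0.3688  0.15  ] [ 0.5732 -0.3673  0.15  ]
handle [ 0.5806 -0.417   0.095 ] [ 0.5806 -0.4029  0.098 ] [ 0.5803 -0.4021  0.03  ]
bottle [ 0.4299 -0.28    0.165 ] [ 0.4307 -0.2806  0.165 ]
vase [ 0.6503 -0.2622  0.11  ] [ 0.6489 -0.2627  0.11  ]
lid [ 0.704 -0.376  0.05 ]
blue [ 0.4693 -0.464   0.15  ]
```

```bash
cat >> h.py <<'E'
def goto(x,y,z,yaw=None):
    s=st(); Rm=R.from_euler('xyz',s['tool_rot']).as_matrix()
    d=Rm.T@(np.array([x,y,z])-s['tool_pos']); tw=0
    if yaw is not None:
        tw=-(yaw-np.degrees(s['tool_rot'][2])); tw=(tw+180)%360-180
    print('t',s['time'],'pos',s['tool_pos'],'rot',np.degrees(s['tool_rot']),'F',s['contact_force'],'op',s['opening']); print('shift mm',d*1000,'twist',tw)
E
python3 - <<'E'
from h import *
goto(.561,-.104,.20,-100)
t,im=load('t0'); s,ims=load('s0')
# jug handle angle: overlay predicted outer handle points
J=np.array([.5740,-.3682])
for nm,c,i,x0,y0,k in(('a',t,im,370,180,4.2),('b',s,ims,250,220,4)):
    big=cv2.imread('pics/t0b.png' if nm=='a' else 'pics/s0b.png')
    for ang,col in((-90,(0,0,255)),(-80,(0,255,0)),(-70,(255,0,0))):
        for r,z in((.034,.098),(.05,.098),(.061,.08),(.061,.05),(.05,.03),(.034,.03)):
            u=proj(c,[J[0]+r*np.cos(np.radians(ang)),J[1]+r*np.sin(np.radians(ang)),z])
            cv2.circle(big,tuple(int(q) for q in ((u-[x0,y0]+.5)*k)),2,col,-1)
    cv2.imwrite(f'pics/ov_{nm}.png',big[200:420,100:400] if nm=='a' else big[300:600,250:450])
E
```

```text
t 0.1 pos [0.236  0.4685 0.2222] rot [-90.0776   0.0114 -26.7477] F [ 0.1546 -0.4715  0.3967] op 0.09207560945952975
shift mm [ 547.8799   22.605  -364.9927] twist 73.25230691466473
```

```bash
python3 -c "
import cv2,numpy as np
a=cv2.imread('pics/ov_a.png');b=cv2.imread('pics/ov_b.png')
a=cv2.resize(a,None,fx=1.5,fy=1.5);b=cv2.resize(b,None,fx=1.5,fy=1.5)
o=np.zeros((450,750,3),np.uint8);o[:a.shape[0],:450]=a;o[:450,450:750]=b;cv2.imwrite('pics/ov.png',o)"
```

```text
(no output)
```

View pics/ov.png

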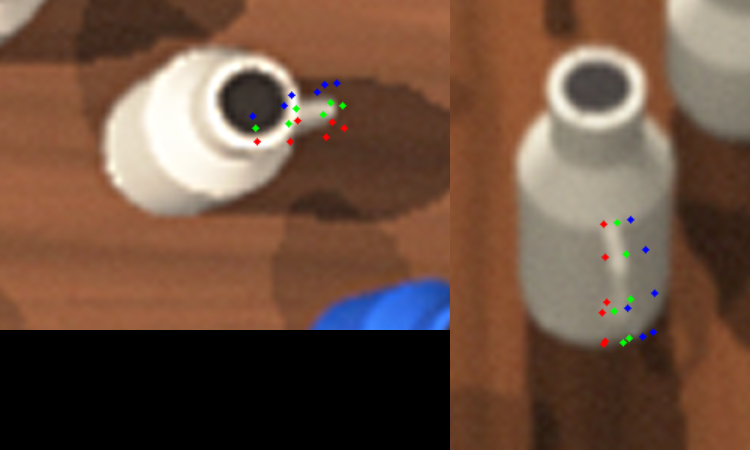

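Emit:
send_rows(
  motion=[
    [[0.04,-0.02,-0.03,8],[0.085,-0.02,-0.055,16],[0.13,-0.02,-0.085,24],[0.175,-0.02,-0.115,32],[0.22,-0.02,-0.145,40],[0.265,-0.02,-0.175,48],[0.31,-0.02,-0.205,56],[0.35,-0.02,-0.235,64]],
  ],
  gripper=0.45,
  grip_force=8,
)

```text
time: 0.9
tool_pos: [0.4317, 0.1218, 0.2423]
tool_rot: [-1.572, -0.001, -1.59]
contact_force: [-0.2, 0.5, -0.1]
opening: 0.0417
```

```bash
python3 -c "
from h import *
goto(.561,-.104,.16,-105)"
```

```text
t 0.9 pos [0.4317 0.1218 0.2423] rot [-90.049   -0.0573 -91.0772] F [-0.2408  0.5357 -0.1338] op 0.04167172905703928
shift mm [223.256   82.4532 133.5978] twist 13.92280602505349
```

Emit:
send_rows(
  motion=[
    [[0.04,0.01,0.024,4],[0.08,0.02,0.048,8],[0.12,0.03,0.072,14],[0.16,0.04,0.096,14],[0.2,0.05,0.12,14],[0.223,0.06,0.1335,14],[0.223,0.082,0.1335,14],[0.223,0.082,0.1335,14]],
  ],
)

```text
time: 1.7
tool_pos: [0.559, -0.104, 0.157]
tool_rot: [-1.578, -0.001, -1.836]
contact_force: [-1.0, 1.2, -0.9]
opening: 0.0417
```

```bash
python3 -c "
from h import *
goto(.561,-.104,.093)
cam('top','t1');cam('side','s1')
crop('t1','t1a',250,180,370,290,4); crop('s1','s1a',270,150,390,270,4)
import numpy as np
a=cv2.imread('pics/t1a.png')[:440];b=cv2.imread('pics/s1a.png')
o=np.zeros((480,980,3),np.uint8);o[:440,:480]=a;o[:,500:]=b;cv2.imwrite('pics/j1.png',cv2.resize(o,(800,392)))"
```

```text
t 1.7 pos [ 0.559 -0.104  0.157] rot [ -90.439    -0.0439 -105.1676] F [-0.9581  1.2129 -0.9264] op 0.04166899827108
shift mm [-0.5993 64.0285  2.3905] twist 0
```

View pics/j1.png

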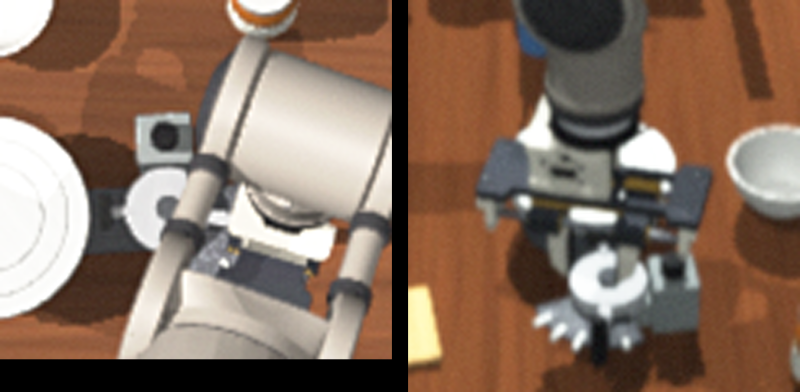

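Emit:
send_rows(
  motion=[
    [[0,0.02,0.002,0],[0,0.04,0.002,0],[0,0.058,0.002,0],[0,0.064,0.002,0],[0,0.064,0.002,0]],
  ],
)

```text
time: 2.3
tool_pos: [0.5622, -0.1034, 0.0966]
tool_rot: [-1.573, -0.001, -1.833]
contact_force: [-0.4, 0.0, 0.4]
opening: 0.0415
```

```bash
python3 -c "
from h import *
goto(.561,-.104,.093)
cam('side','s2');crop('s2','s2a',280,170,380,270,6)"
```

```text
t 2.3 pos [ 0.5622 -0.1034  0.0966] rot [ -90.141    -0.0559 -105.0145] F [-0.3755  0.0404  0.4129] op 0.04146379751028791
shift mm [ 0.9318  3.6531 -0.9837] twist 0
```

View pics/s2a.png

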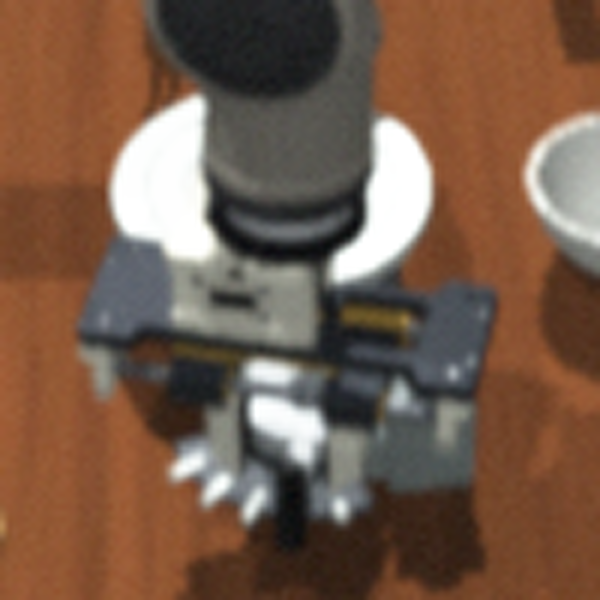

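```bash
python3 -c "
from h import *
s,_=load('s2')
f=lambda p:(proj(s,p)-[280,170]+.5)*6
zx=np.array([.966,-.259,0]);c=np.array([.5622,-.1034,.0716])
for q in(-.0207,.0207,-.03,.03):print(q,f(c+q*zx))
for g in ([.561,-.104],[.5626,-.104],[.559,-.102]): print(f(g+[.106]),f(g+[.048]))"
```

```text
-0.0207 [250.2239 504.314 ]
0.0207 [330.2828 516.9722]
-0.03 [232.3397 501.4863]
0.03 [348.3677 519.8317]
[287.5079 463.7824] [288.0588 543.4406]
[290.7289 463.6732] [291.1898 543.3325]
[283.3134 461.0511] [283.9806 540.7119]
```

Emit:
send_rows(
  motion=[
    [[0.002,0.003,0,0],[0.002,0.003,0,0],[0.002,0.003,0,0],[0.002,0.003,0,0],[0.002,0.003,0,0],[0.002,0.003,0,0]],
  ],
  gripper=0,
  grip_force=8,
)

```text
time: 2.95
tool_pos: [0.5624, -0.1057, 0.0947]
tool_rot: [-1.571, -0.001, -1.833]
contact_force: [0.1, 0.3, 1.4]
opening: 0.0146
```

```bash
python3 -c "
from h import *
goto(.561,-.104,.093)
P=np.array([.5757,-.0048])
s=st();g=s['tool_pos'][:2];d=g-P;print(np.linalg.norm(d),np.degrees(np.arctan2(d[1],d[0])))
for th in (.5,.7,.85,.93,.97,1.0):
  a=np.radians(-80.2)-th; x,y=P+.1*np.array([np.cos(a),np.sin(a)]); Rm=R.from_euler('xyz',s['tool_rot']).as_matrix(); print(th,x,y,1000*(Rm.T@np.array([x-g[0],y-g[1],0])))
"
```

```text
t 2.95 pos [ 0.5624 -0.1057  0.0947] rot [ -90.0223   -0.0639 -105.026 ] F [0.11   0.3046 1.3753] op 0.014591248899246395
shift mm [-1.2589  1.6519 -1.7596] twist 0
0.10174682578400865 -97.5256836078699
0.5 0.5433943175860921 -0.09943795688713765 [ -1.0987   0.0065 -19.9467]
0.7 0.5252366208291958 -0.0911333502342151 [ -4.4118   0.0105 -39.6366]
0.85 0.5129017755517984 -0.08262276663132262 [ -9.4335   0.0104 -53.7561]
0.93 0.5068834401380813 -0.07735536567870749 [-12.9605   0.0092 -60.9343]
0.97 0.5040370452807701 -0.07454540071509803 [-14.9364   0.0084 -64.4119]
1.0 0.5019772430105687 -0.07236445146582078 [-16.5088   0.0076 -66.9667]
```

Emit:
send_rows(
  motion=[
    [[0,0,-0.01,0],[-0.001,0,-0.02,0],[-0.0025,0,-0.03,0],[-0.0045,0,-0.04,0],[-0.008,0,-0.05,0],[-0.0125,0,-0.06,0],[-0.018,0,-0.0695,0],[-0.018,0,-0.0695,0]],
  ],
)

```text
time: 3.75
tool_pos: [0.5, -0.0706, 0.0952]
tool_rot: [-1.569, -0.002, -1.833]
contact_force: [3.1, -5.9, -0.1]
opening: 0.0147
```

```bash
python3 -c "
from h import *
goto(.500,-.070,.093)
P=np.array([.5757,-.0048])
s=st();g=s['tool_pos'][:2];d=g-P;print(np.linalg.norm(d),-80.2-np.degrees(np.arctan2(d[1],d[0])),np.radians(-80.2-np.degrees(np.arctan2(d[1],d[0]))))
cam('side','s3');crop('s3','s3a',250,170,370,270,6)"
```

```text
t 3.75 pos [ 0.5    -0.0706  0.0952] rot [ -89.8698   -0.1227 -105.0038] F [ 3.1303 -5.9459 -0.078 ] op 0.014695936352907715
shift mm [-0.6224  2.2377 -0.1909] twist 0
0.10031469899539916 58.77556634595227 1.0258271524612397
```

View pics/s3a.png

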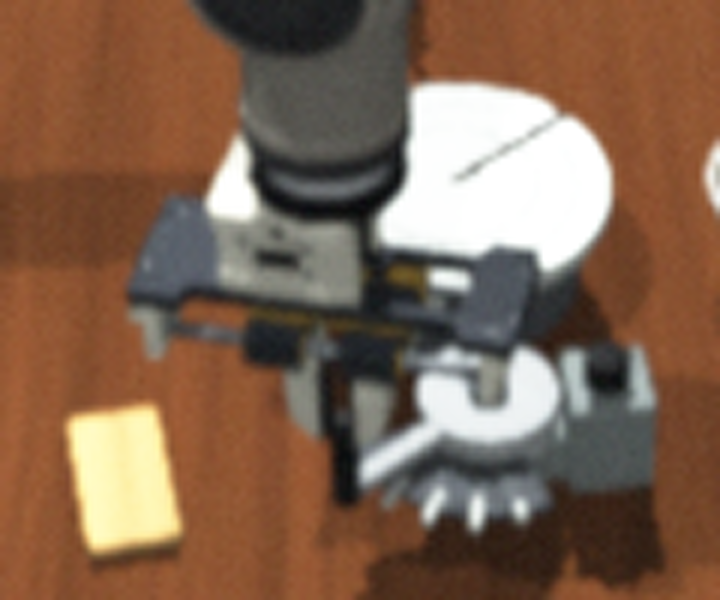

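Emit:
send_rows(
  motion=[
    [[0.001,0,0.002,0],[0.002,0,0.004,0],[0.0035,0,0.006,0],[0.0045,0,0.0075,0],[0.0045,0,0.0075,0]],
  ],
)

```text
time: 4.3
tool_pos: [0.5067, -0.0776, 0.0952]
tool_rot: [-1.568, -0.002, -1.833]
contact_force: [2.6, -3.2, 1.1]
opening: 0.0143
```

Emit:
send_rows(
  motion=[
    [[0,0,0,0],[0,0,0,0],[0,0,0,0],[0,0,0,0]],
  ],
  gripper=0.35,
)

```text
time: 4.7
tool_pos: [0.5061, -0.077, 0.095]
tool_rot: [-1.57, -0.002, -1.833]
contact_force: [-0.2, -0.3, 0.7]
opening: 0.0321
```

Emit:
send_rows(
  motion=[
    [[0,-0.02,0,0],[0,-0.045,0,0],[0,-0.07,0,0],[0,-0.1,0,0],[0,-0.14,0,0],[0.04,-0.16,0,0],[0.09,-0.18,0,0],[0.13,-0.18,0,0]],
  ],
)

```text
time: 5.5
tool_pos: [0.4726, -0.2035, 0.2779]
tool_rot: [-1.566, -0.003, -1.831]
contact_force: [0.3, -0.6, -0.3]
opening: 0.0323
```

```bash
python3 -c "
from h import *
goto(.574,-.368,.24,-123)
cam('side','s4');crop('s4','s4a',250,170,370,270,6)
cam('top','t4');crop('t4','t4a',205,200,355,300,5.3)"
```

```text
t 5.5 pos [ 0.4726 -0.2035  0.2779] rot [ -89.6971   -0.1714 -104.9109] F [ 0.2837 -0.6422 -0.2902] op 0.03233009551458978
shift mm [132.7967  39.0834 140.1207] twist 18.089123289859458
```

View pics/s4a.png

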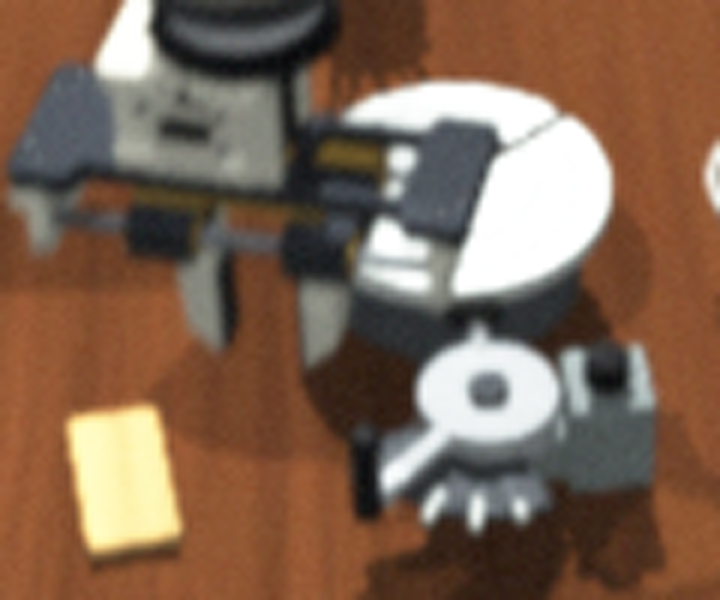

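View pics/t4a.png

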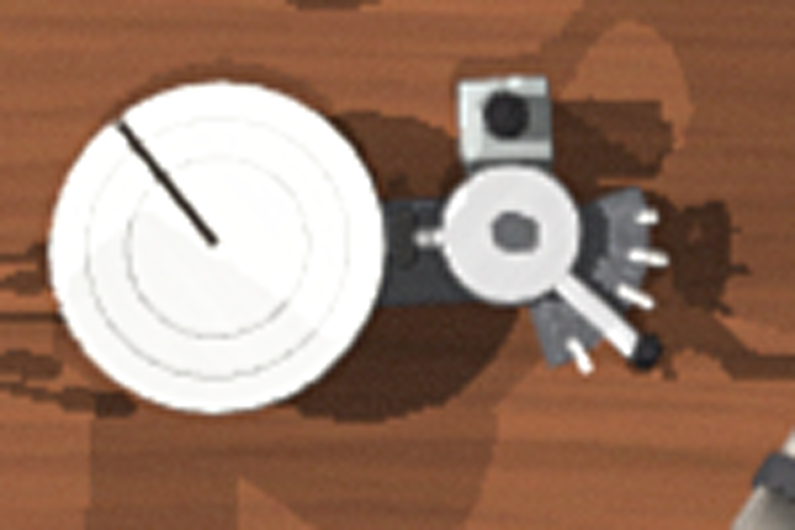

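Emit:
send_rows(
  motion=[
    [[0.033,0,0.035,5],[0.066,0,0.07,10],[0.1,0.01,0.105,15],[0.133,0.02,0.14,18],[0.133,0.039,0.14,18],[0.133,0.039,0.14,18],[0.133,0.039,0.14,18]],
  ],
  gripper=0.75,
)

```text
time: 6.3
tool_pos: [0.571, -0.3702, 0.237]
tool_rot: [-1.57, -0.002, -2.151]
contact_force: [-0.9, 0.4, 1.1]
opening: 0.0689
```

```bash
python3 -c "
from h import *
goto(.574,-.368,.144,-123);print(st()['qpos'])
cam('side','s5');crop('s5','s5a',250,200,400,320,5)"
```

```text
t 6.3 pos [ 0.571  -0.3702  0.237 ] rot [ -89.9787   -0.1274 -123.2288] F [-0.8562  0.4121  1.0502] op 0.06893747322494373
shift mm [-3.6839 92.9976  1.2591] twist -0.22882567492786166
[-0.6867  0.6353  1.0013 -0.0022  1.5044 -0.1066]
```

View pics/s5a.png

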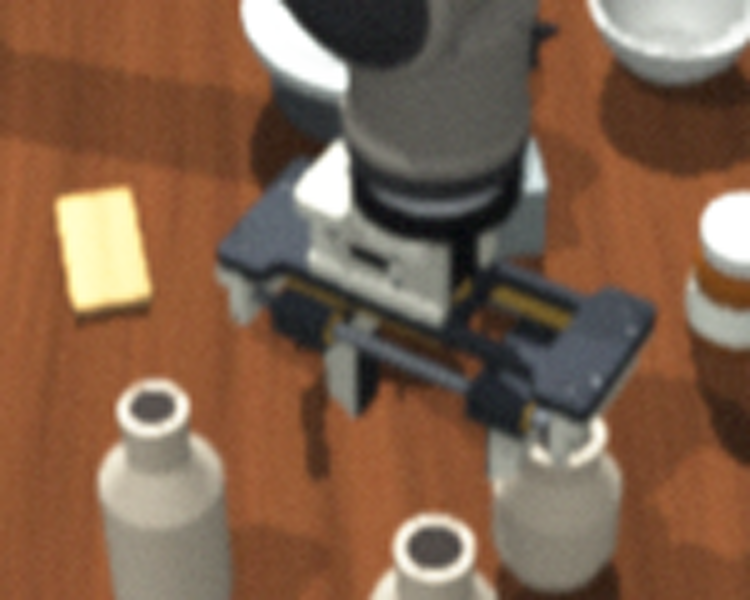

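```bash
python3 -c "
from h import *
s,_=load('s5')
f=lambda p:(proj(s,p)-[250,200]+.5)*5
z=np.array([.836,-.548,0]);c=np.array([.571,-.3702,.212])
for q in(-.035,0,.035):print(f(c+q*z))
print(f([.574,-.368,.15]))"
```

```text
[370.8874 444.4247]
[432.4622 472.7529]
[495.4038 501.7098]
[437.1949 546.6141]
```

```bash
python3 -c "
from h import *
s,_=load('s4')
f=lambda p:(proj(s,p)-[250,170]+.5)*6
z=np.array([.966,-.257,0]);x=np.array([-.257,-.966,0]);c=np.array([.4726,-.2035,.2529])
for q in(-.016,.016):
  for p in (-.0095,.0095): print(q,p,f(c+q*z+p*x))
im=cv2.imread('pics/s4.png')[195:240,270:320];cv2.imwrite('pics/z4.png',cv2.resize(im,None,fx=12,fy=12,interpolation=cv2.INTER_CUBIC))"
```

```text
-0.016 -0.0095 [243.1607 376.7211]
-0.016 0.0095 [231.3885 406.3255]
0.016 -0.0095 [313.7943 387.3882]
0.016 0.0095 [302.7125 417.2249]
```

View pics/z4.png

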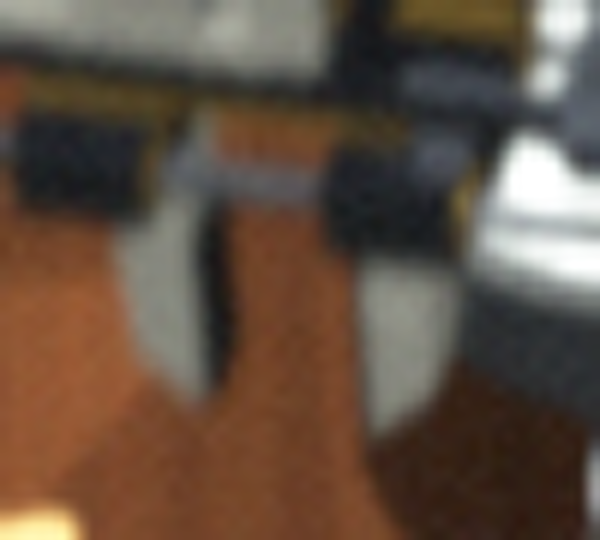

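Emit:
send_rows(
  motion=[
    [[-0.0035,0,0.001,0],[-0.0035,0,0.001,0],[-0.0035,0,0.001,0]],
  ],
)

```text
time: 6.65
tool_pos: [0.5743, -0.3673, 0.2399]
tool_rot: [-1.566, -0.003, -2.15]
contact_force: [1.1, -0.2, -0.2]
opening: 0.0684
```

```bash
python3 -c "
from h import *
goto(.574,-.368,.144,-123)
s=cam('side','s6');cam('top','t6');q=st();print(q['tool_pos'])
im=cv2.resize(cv2.imread('pics/s6.png')[235:335,300:400],None,fx=6,fy=6,interpolation=cv2.INTER_CUBIC)
Rm=R.from_euler('xyz',q['tool_rot']).as_matrix()
for a in(-.035,.035):
  for b in(-.0095,.0095):
    for L in (0,.025):
      u=proj(s,q['tool_pos']+Rm@[b,L,a]); cv2.circle(im,tuple(int(v) for v in (u-[300,235]+.5)*6),3,(0,0,255) if L else (0,255,0),-1)
cv2.imwrite('pics/z6.png',im)"
```

```text
t 6.65 pos [ 0.5743 -0.3673  0.2399] rot [ -89.7215   -0.1601 -123.1595] F [ 1.0973 -0.1542 -0.1607] op 0.06836404890188015
shift mm [ 0.4782 95.9067 -0.3625] twist -0.15951718405892734
[ 0.574  -0.3677  0.2392]
```

View pics/z6.png

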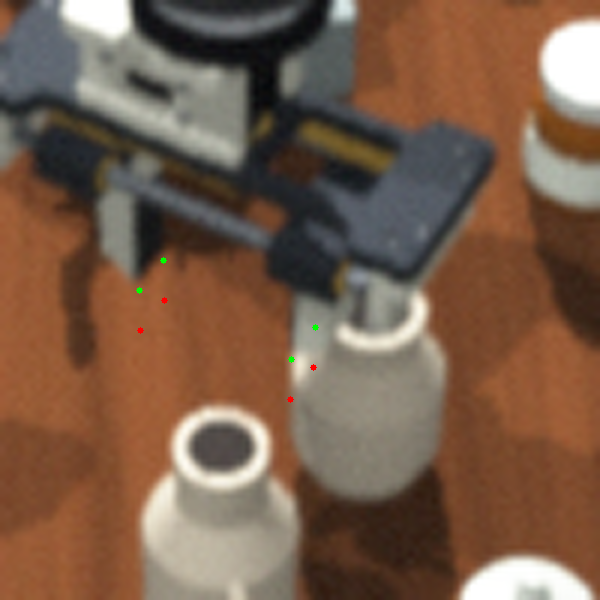

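View pics/t6.png

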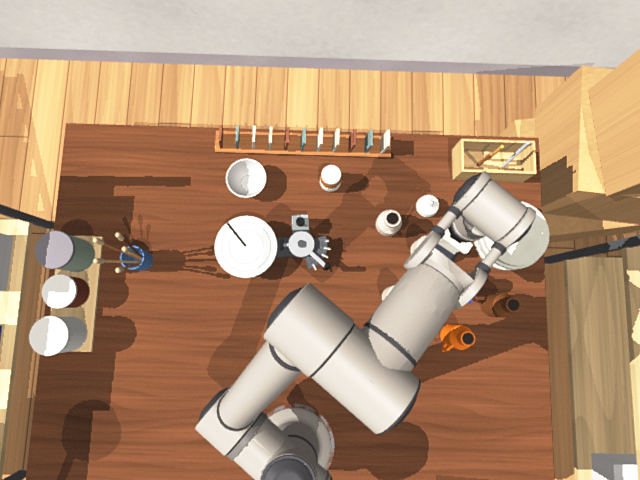

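```bash
python3 -c "
from h import *
s,im=load('s2')
im=cv2.resize(im[215:275,295:355],None,fx=10,fy=10,interpolation=cv2.INTER_CUBIC)
Rm=R.from_euler('xyz',np.radians([-90.14,-.056,-105.01])).as_matrix()
for a in(-.0207,.0207):
  for b in(-.0095,.0095):
    for L in (0,.025):
      u=proj(s,np.array([.5622,-.1034,.0966])+Rm@[b,L,a]); cv2.circle(im,tuple(int(v) for v in (u-[295,215]+.5)*10),4,(0,0,255) if L else (0,255,0),-1)
cv2.imwrite('pics/z2.png',im)"
```

```text
(no output)
```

View pics/z2.png

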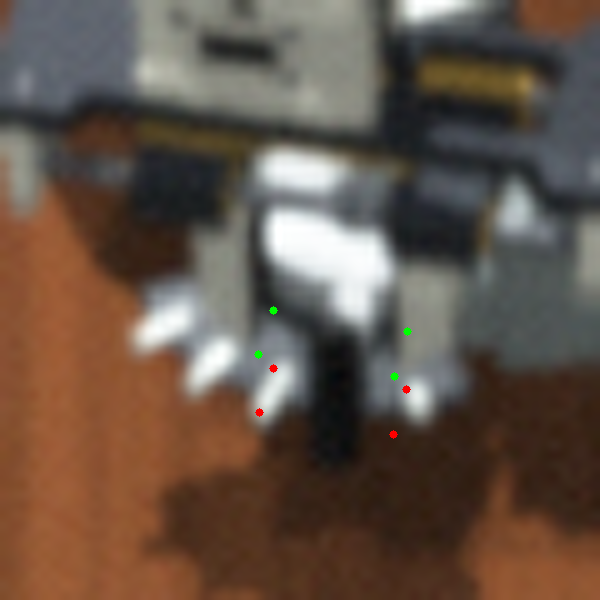

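```bash
python3 -c "
from h import *
o=np.zeros((500,800,3),np.uint8)
for k,(tag,x0,y0) in enumerate((('t0',30,320),('s0',185,50))):
  s,im=load(tag)
  im=cv2.resize(im[y0:y0+100,x0:x0+100],None,fx=4,fy=4,interpolation=cv2.INTER_CUBIC)
  Rm=R.from_euler('xyz',np.radians([-90.08,.011,-26.75])).as_matrix()
  for a in(-.046,.046,.095,-.095):
   for b in(-.0095,.0095):
    for L in (-.041,0,.025):
      if (abs(a)>.05)!=(L<0): continue
      u=proj(s,np.array([.236,.4685,.2222])+Rm@[b*(4 if L<0 else 1),L,a]); cv2.circle(im,tuple(int(v) for v in (u-[x0,y0]+.5)*4),2,(0,0,255) if L>0 else (0,255,0) if L==0 else (255,0,255),-1)
  o[:400,k*400:k*400+400]=im
cv2.imwrite('pics/z0.png',o)"
```

```text
(no output)
```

View pics/z0.png

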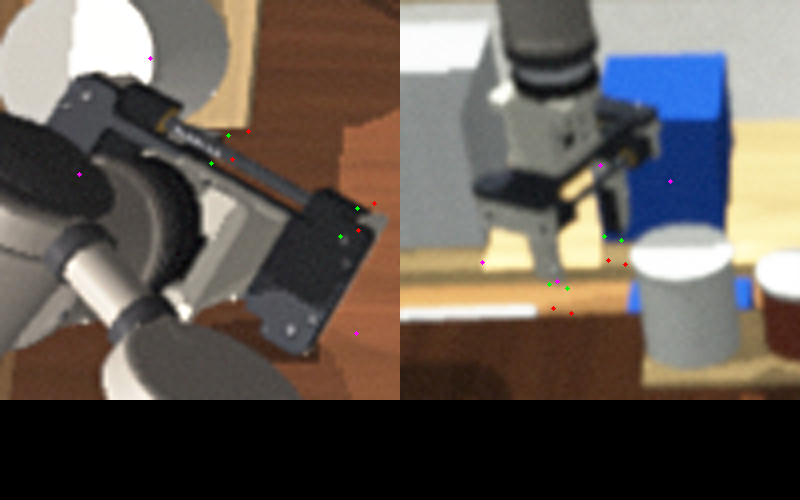

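Emit:
send_rows(
  motion=[
    [[0,0.02,0,0],[0,0.045,0,0],[0,0.07,0,0],[0,0.088,0,0],[0.0005,0.096,0,0],[0.0005,0.096,0,0]],
  ],
)

```text
time: 7.35
tool_pos: [0.5735, -0.3683, 0.1422]
tool_rot: [-1.569, -0.003, -2.15]
contact_force: [0.0, -0.4, -0.4]
opening: 0.0688
```

```bash
cat > ov.py <<'E'
from h import *
import sys
tag=sys.argv[1];x0,y0,n,k=map(int,sys.argv[2:6])
goto(.574,-.368,.144,-123)
s=cam('side',tag);q=st()
im=cv2.resize(cv2.imread(f'pics/{tag}.png')[y0:y0+n,x0:x0+n],None,fx=k,fy=k,interpolation=cv2.INTER_CUBIC)
Rm=R.from_euler('xyz',q['tool_rot']).as_matrix();o=q['opening']/2
for a in(-o,o):
  for b in(-.0095,.0095):
    for L in (0,.025):
      u=proj(s,q['tool_pos']+Rm@[b,L,a]); cv2.circle(im,tuple(int(v) for v in (u-[x0,y0]+.5)*k),3,(0,0,255) if L else (0,255,0),-1)
cv2.imwrite(f'pics/{tag}z.png',im)
E
python3 ov.py s7 300 255 100 6
```

```text
t 7.35 pos [ 0.5735 -0.3683  0.1422] rot [ -89.8998   -0.1468 -123.2056] F [ 0.0143 -0.3735 -0.3983] op 0.06883399875463099
shift mm [-0.5635 -1.8442  0.2692] twist -0.20563603354810311
```

View pics/s7z.png

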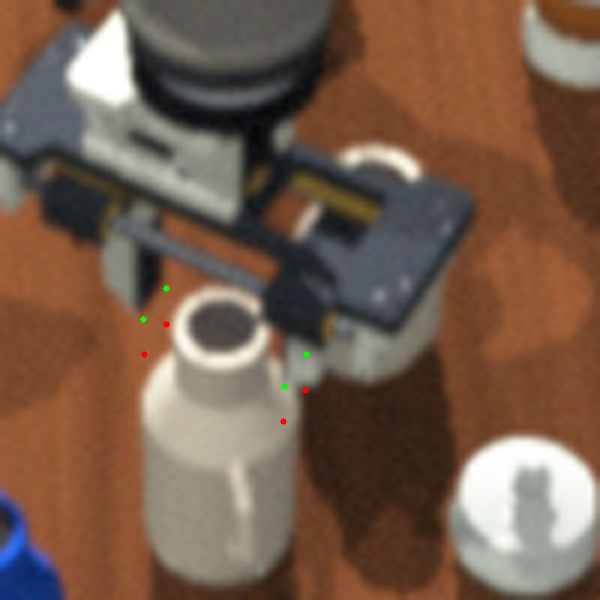

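```bash
python3 -c "
from h import *
t,_=load('t0');s,_=load('s0')
def ray(c,u,v):
    E=c['extrinsics'];o=-E[:3,:3].T@E[:3,3];w=E[:3,:3].T@np.array([(u-c['cx'])/c['fx'],-(v-c['cy'])/c['fy'],-1.]);return o,w/np.linalg.norm(w)
def tri(a,b):
    (o1,w1),(o2,w2)=ray(t,*a),ray(s,*b)
    k=np.linalg.lstsq(np.c_[w1,-w2],o2-o1,rcond=None)[0]
    p,q=o1+k[0]*w1,o2+k[1]*w2;return (p+q)/2,np.linalg.norm(p-q)
Rm=R.from_euler('xyz',np.radians([-90.08,.011,-26.75])).as_matrix()
for a,b in (((107.5,408),(203.5,97.5)),((126.2,374.2),(224.2,101.7))):
    p,e=tri(a,b);print(p,e,'tool',Rm.T@(p-[.236,.4685,.2222]))
"
python3 - <<'E'
import cv2
a=cv2.imread('pics/t0.png')[330:420,30:130];b=cv2.imread('pics/s0.png')[50:140,185:285]
import numpy as np
cv2.imwrite('pics/z00.png',cv2.resize(np.hstack([a,b]),None,fx=4,fy=4,interpolation=cv2.INTER_CUBIC))
E
```

```text
[0.1644 0.3962 0.3322] 0.00494162908701743 tool [-0.0314 -0.1099 -0.097 ]
[0.2372 0.3617 0.3333] 0.0057600167600863625 tool [ 0.0491 -0.111  -0.095 ]
```

View pics/z00.png

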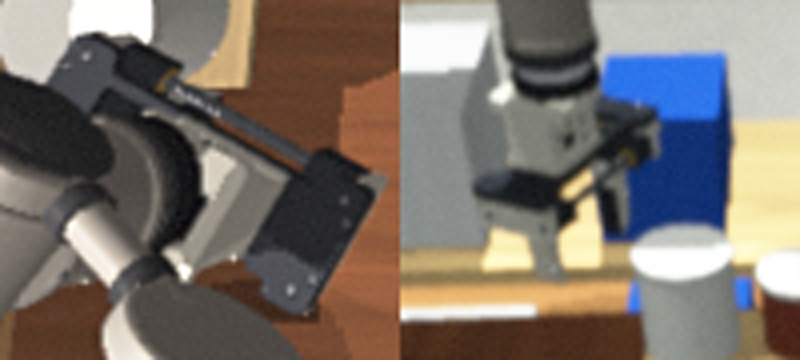

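Emit:
send_rows(
  motion=[
    [[-0.0005,-0.006,0,0],[-0.0005,-0.012,0,0],[-0.0005,-0.012,0,0]],
  ],
)

```text
time: 7.7
tool_pos: [0.5752, -0.3689, 0.1581]
tool_rot: [-1.563, -0.003, -2.15]
contact_force: [0.5, -0.3, -0.2]
opening: 0.069
```

Emit:
send_rows(
  motion=[
    [[0,0,0,0],[0,0,0,0],[0,0,0,0],[0,0,0,0],[0,0,0,0],[0,0,0,0]],
  ],
  gripper=0.33,
  grip_force=5,
)

```text
time: 8.3
tool_pos: [0.5751, -0.3688, 0.1579]
tool_rot: [-1.563, -0.003, -2.15]
contact_force: [1.2, 0.3, -0.0]
opening: 0.0307
```

```bash
python3 ov.py s8 300 255 100 6
```

```text
t 8.3 pos [ 0.5751 -0.3688  0.1579] rot [ -89.5536   -0.1805 -123.2025] F [ 1.1527  0.2738 -0.0168] op 0.030724024932359345
shift mm [-0.1561 13.8915 -1.4756] twist -0.20250373864269022
```

View pics/s8z.png

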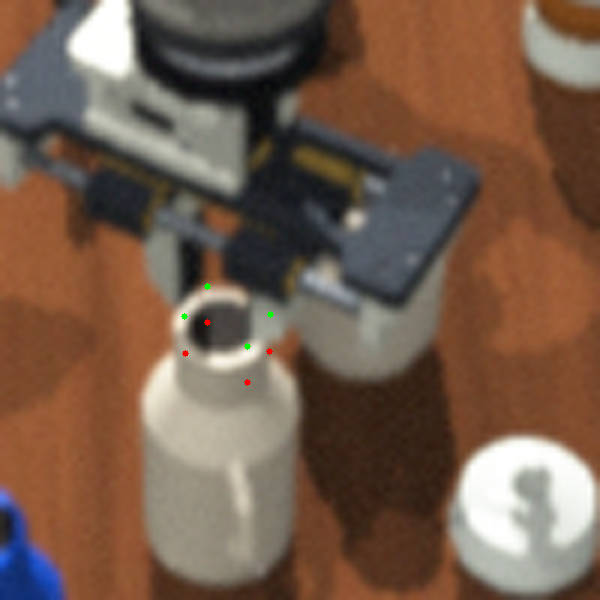

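```bash
python3 -c "
import cv2
im=cv2.imread('pics/s8.png')[280:325,315:365];cv2.imwrite('pics/z8.png',cv2.resize(im,None,fx=12,fy=12,interpolation=cv2.INTER_CUBIC))
im=cv2.imread('pics/s7.png')[280:330,310:370];cv2.imwrite('pics/z7.png',cv2.resize(im,None,fx=12,fy=12,interpolation=cv2.INTER_CUBIC))"
```

```text
(no output)
```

View pics/z8.png

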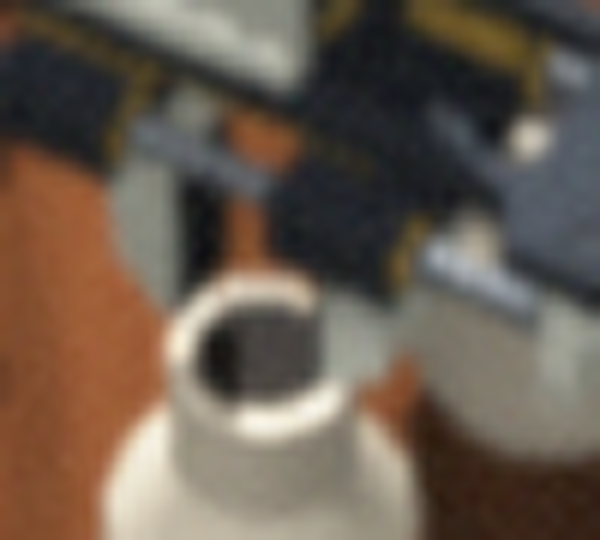

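View pics/z7.png

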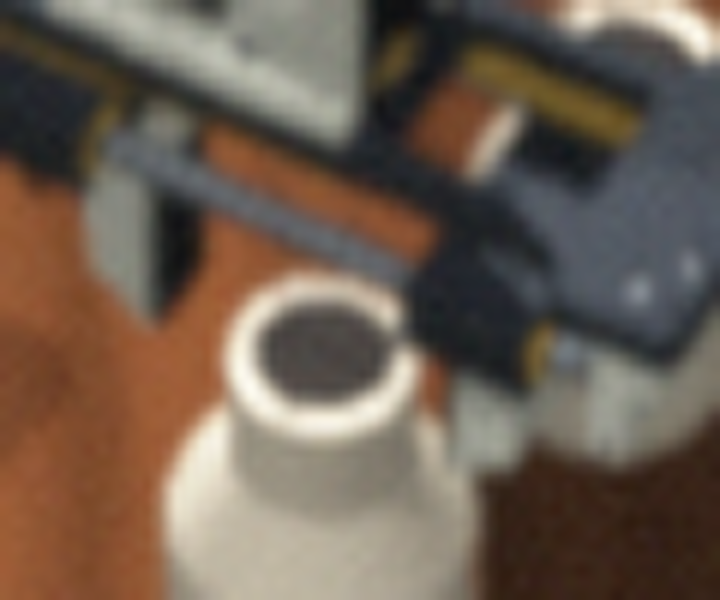

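Emit:
send_rows(
  motion=[
    [[0,0,-0.001,0],[0,0,-0.001,0],[0,0,-0.001,0],[0,0,-0.001,0],[0,0,-0.001,0],[0,0,-0.001,0]],
  ],
  gripper=1.0,
)

```text
time: 8.95
tool_pos: [0.5743, -0.3683, 0.158]
tool_rot: [-1.563, -0.003, -2.15]
contact_force: [0.3, -0.3, 0.6]
opening: 0.0742
```

Emit:
send_rows(
  motion=[
    [[0,0.01,0,0],[0,0.02,0,0],[0,0.028,0,0],[0,0.034,0,0],[0,0.038,0,0],[0,0.038,0,0]],
  ],
)

```text
time: 9.55
tool_pos: [0.5742, -0.3684, 0.1191]
tool_rot: [-1.564, -0.003, -2.15]
contact_force: [0.1, 0.8, 0.1]
opening: 0.0918
```

```bash
python3 ov.py s9 300 255 100 6
```

```text
t 9.55 pos [ 0.5742 -0.3684  0.1191] rot [ -89.6199   -0.1732 -123.1994] F [0.0798 0.7946 0.0586] op 0.09184058097620519
shift mm [ -0.1129 -24.907   -0.2163] twist -0.19939604077882223
```

View pics/s9z.png

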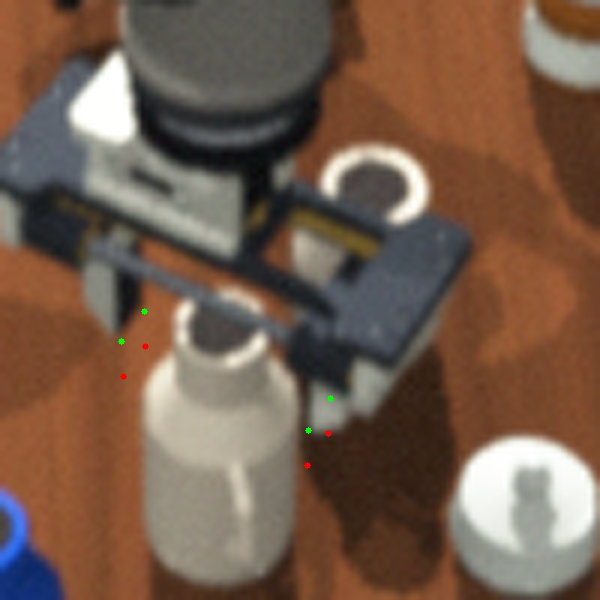

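Emit:
send_rows(
  motion=[
    [[0,0,0,0],[0,0,0,0],[0,0,0,0],[0,0,0,0],[0,0,0,0],[0,0,0,0],[0,0,0,0]],
  ],
  gripper=0.35,
  grip_force=5,
)

```text
time: 10.3
tool_pos: [0.5744, -0.3685, 0.1197]
tool_rot: [-1.563, -0.003, -2.15]
contact_force: [-1.0, 0.3, 1.3]
opening: 0.0401
```

```bash
python3 ov.py s10 300 255 100 6
```

```text
t 10.3 pos [ 0.5744 -0.3685  0.1197] rot [ -89.5746   -0.1805 -123.2002] F [-0.9994  0.2548  1.3389] op 0.04006034843734658
shift mm [ -0.156  -24.2925  -0.4196] twist -0.20015468781349455
```

View pics/s10z.png

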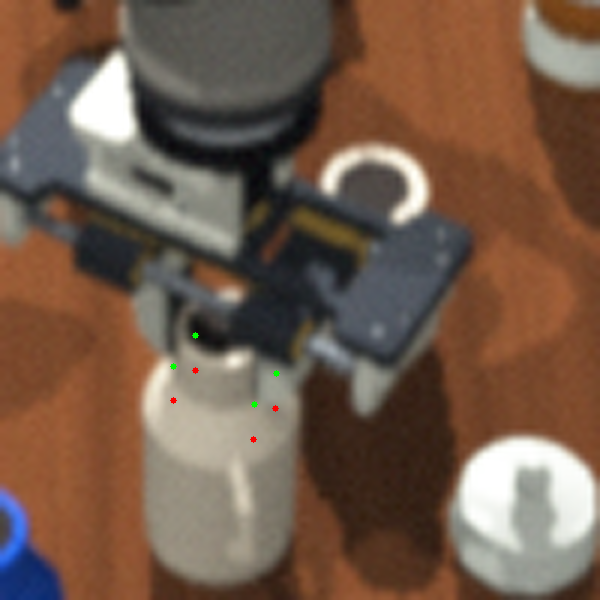

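Emit:
send_rows(
  motion=[
    [[0,0,0,0],[0,0,0,0],[0,0,0,0],[0,-0.003,0,0],[0,-0.008,0,0],[0,-0.014,0,0],[0,-0.02,0,0],[0,-0.02,0,0]],
  ],
  gripper=0.3,
  grip_force=28,
)

```text
time: 11.15
tool_pos: [0.5747, -0.3687, 0.1411]
tool_rot: [-1.561, -0.003, -2.15]
contact_force: [0.2, 0.7, -3.1]
opening: 0.0395
```

```bash
python3 ov.py s11 290 235 120 5
```

```text
t 11.15 pos [ 0.5747 -0.3687  0.1411] rot [ -89.4624   -0.1927 -123.1983] F [ 0.1857  0.6678 -3.1317] op 0.03954410149242702
shift mm [-0.2089 -2.8747 -0.9792] twist -0.1982521063589502
```

View pics/s11z.png

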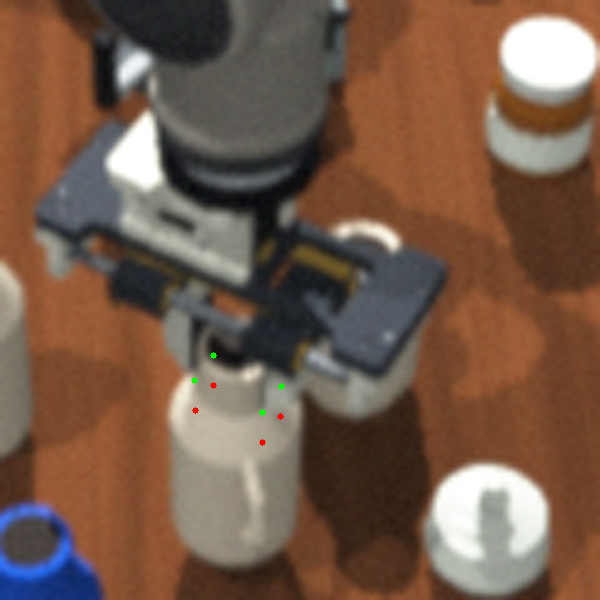

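Emit:
send_rows(
  motion=[
    [[0,-0.02,0,0],[0,-0.045,0,0],[0,-0.07,0,0],[0,-0.095,0,0],[0,-0.115,0,0],[0,-0.115,0,0]],
  ],
)

```text
time: 11.8
tool_pos: [0.5748, -0.3684, 0.2589]
tool_rot: [-1.556, -0.004, -2.15]
contact_force: [0.2, 1.3, -3.2]
opening: 0.0393
```

```bash
python3 -c "
from h import *
goto(.562,.1545,.255,-1.3)"
```

```text
t 11.8 pos [ 0.5748 -0.3684  0.2589] rot [ -89.1529   -0.223  -123.1984] F [ 0.1966  1.3296 -3.1825] op 0.03929334473644584
shift mm [-430.554    -2.1433 -297.069 ] twist -121.89840222180548
```

Emit:
send_rows(
  motion=[
    [[-0.008,0,-0.0055,-3],[-0.024,0,-0.0165,-8],[-0.044,0,-0.03,-14],[-0.066,0,-0.0455,-20],[-0.088,0,-0.0605,-26],[-0.11,0,-0.076,-32],[-0.132,0,-0.091,-38],[-0.152,0,-0.105,-43]],
  ],
)

```text
time: 12.6
tool_pos: [0.5695, -0.1822, 0.255]
tool_rot: [-1.565, -0.011, -1.395]
contact_force: [0.2, -0.5, -3.4]
opening: 0.0396
```

```bash
python3 -c "
from h import *
goto(.562,.1545,.255,-1.3)"
```

```text
t 12.6 pos [ 0.5695 -0.1822  0.255 ] rot [-89.6431  -0.6556 -79.9488] F [ 0.1755 -0.5338 -3.3679] op 0.03958720098722166
shift mm [-332.8356   -3.449    51.3705] twist -78.6487681226033
```

Emit:
send_rows(
  motion=[
    [[-0.02,0,0.003,-6],[-0.042,0,0.0065,-12],[-0.066,0,0.01,-18],[-0.09,0,0.014,-24],[-0.114,0,0.0175,-30],[-0.138,0,0.021,-36],[-0.162,0,0.025,-42],[-0.18,0,0.028,-47]],
  ],
)

```text
time: 13.4
tool_pos: [0.5648, 0.0015, 0.2515]
tool_rot: [-1.576, -0.01, -0.57]
contact_force: [0.2, -0.3, -3.9]
opening: 0.0396
```

```bash
python3 -c "
from h import *
goto(.562,.1545,.255,-1.3)"
```

```text
t 13.4 pos [0.5648 0.0015 0.2515] rot [-90.28    -0.573  -32.6716] F [ 0.2115 -0.3477 -3.9387] op 0.039553207444304454
shift mm [-84.9618  -4.9348 127.259 ] twist -31.37164429801291
```

Emit:
send_rows(
  motion=[
    [[-0.013,-0.001,0.019,-6],[-0.026,-0.002,0.039,-12],[-0.04,-0.003,0.06,-18],[-0.054,-0.004,0.081,-24],[-0.068,-0.005,0.102,-29],[-0.078,-0.005,0.117,-31.4],[-0.084,-0.005,0.126,-31.4],[-0.085,-0.005,0.127,-31.4]],
  ],
)

```text
time: 14.2
tool_pos: [0.5613, 0.1552, 0.254]
tool_rot: [-1.58, -0.004, -0.022]
contact_force: [0.2, -0.3, -3.4]
opening: 0.0395
```

```bash
python3 -c "
from h import *
goto(.562,.1545,.255,-1.3)
cam('side','s12');crop('s12','s12a',265,110,395,240,5)
cam('top','t12');crop('t12','t12a',195,180,355,300,5)"
```

```text
t 14.2 pos [0.5613 0.1552 0.254 ] rot [-90.5474  -0.2488  -1.255 ] F [ 0.2084 -0.2614 -3.4056] op 0.03948097716264553
shift mm [ 0.7377 -1.0349 -0.7392] twist 0.04501816860314989
```

View pics/s12a.png

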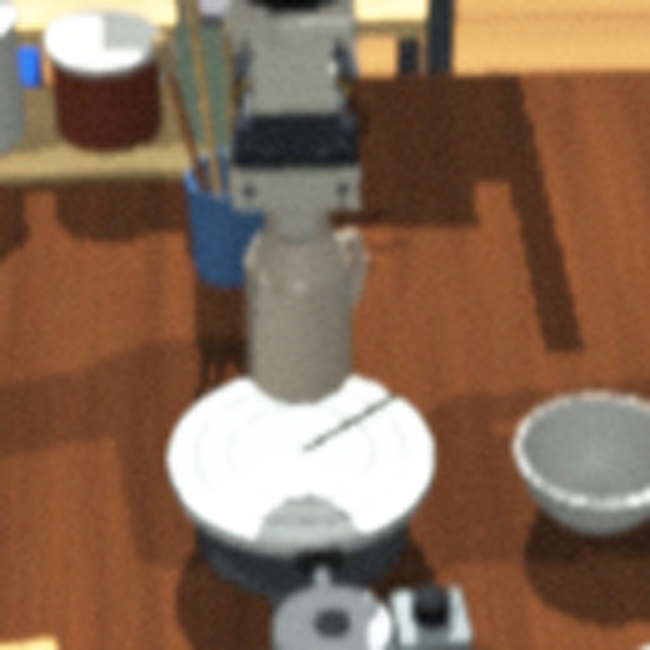

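View pics/t12a.png

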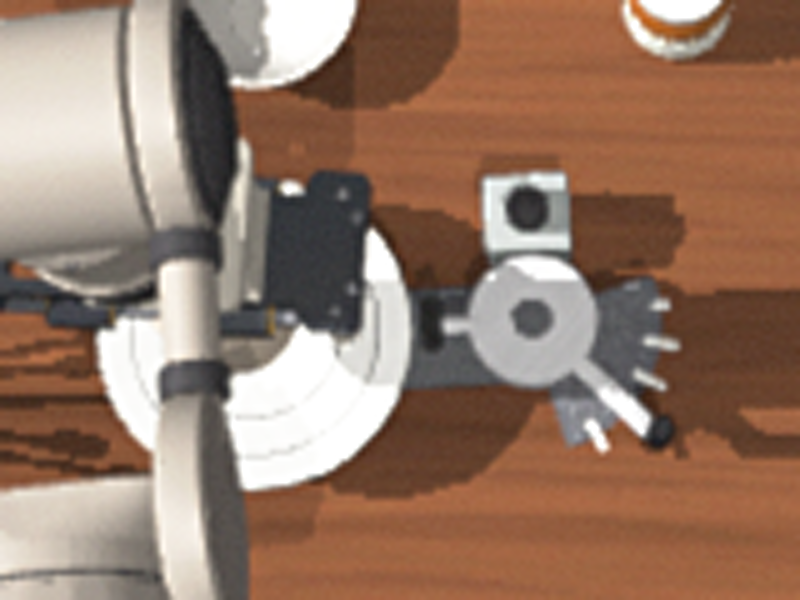

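```bash
cat > fit.py <<'E'
from h import *
import sys
def draw(tag,out,x0,y0,n,k,x,y,zf,yaw,Wc=(.5619,.1545)):
    s,im=load(tag);im=cv2.resize(im[y0:y0+n,x0:x0+n],None,fx=k,fy=k,interpolation=cv2.INTER_CUBIC)
    P=lambda p:tuple(int(round(v)) for v in (proj(s,p)-[x0,y0]+.5)*k)
    for z,r in((0,.034),(.095,.034),(.118,.02)):
        for a in np.arange(0,360,8):
            cv2.circle(im,P([x+r*np.cos(np.radians(a)),y+r*np.sin(np.radians(a)),zf+z]),1,(0,0,255),-1)
    c,sn=np.cos(np.radians(yaw)),np.sin(np.radians(yaw))
    for r,z in((.04,.098),(.05,.098),(.061,.08),(.061,.05),(.05,.03),(.04,.03)): cv2.circle(im,P([x+r*c,y+r*sn,zf+z]),2,(0,255,0),-1)
    for a in np.arange(0,360,8): cv2.circle(im,P([Wc[0]+.09*np.cos(np.radians(a)),Wc[1]+.09*np.sin(np.radians(a)),.07]),1,(255,0,255),-1)
    for r in np.arange(0,.09,.01): cv2.circle(im,P([Wc[0]+r*np.cos(np.radians(40)),Wc[1]+r*np.sin(np.radians(40)),.07]),1,(255,0,0),-1)
    cv2.imwrite(f'pics/{out}.png',im)
E
python3 -c "
from fit import *
draw('s12','f12',265,110,130,5,.5617,.155,.134,40)"
```

```text
(no output)
```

View pics/f12.png

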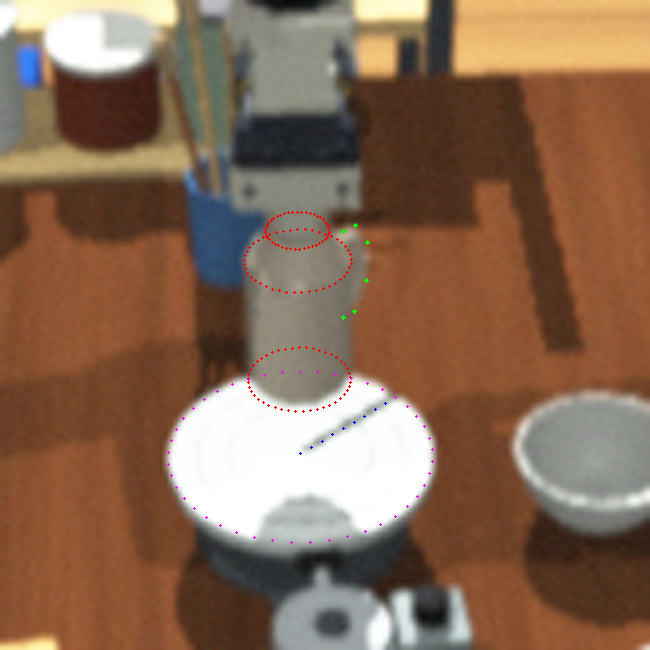

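Emit:
send_rows(
  motion=[
    [[0,0.006,0,0],[0,0.014,0,0],[0,0.023,0,0],[0.0005,0.032,-0.0005,0],[0.0005,0.041,-0.0005,0],[0.0005,0.047,-0.0005,0],[0.0005,0.05,-0.0005,0],[0.0005,0.05,-0.0005,0]],
  ],
)

```text
time: 15.1
tool_pos: [0.5622, 0.1529, 0.204]
tool_rot: [-1.581, -0.004, -0.023]
contact_force: [-0.3, -0.6, -2.8]
opening: 0.0392
```

```bash
python3 -c "
from fit import *
goto(.562,.1545,.19,-1.3)
cam('side','s13');p=st()['tool_pos'];draw('s13','f13',270,130,100,6,p[0],p[1],p[2]-.1197,40)
cam('top','t13');draw('t13','f13t',195,190,110,5,p[0],p[1],p[2]-.1197,40)
a=cv2.imread('pics/f13.png')[:550];b=cv2.imread('pics/f13t.png');cv2.imwrite('pics/f13j.png',cv2.resize(np.hstack([a[:550],b]),(800,383)))"
```

```text
t 15.1 pos [0.5622 0.1529 0.204 ] rot [-90.5835  -0.2479  -1.3096] F [-0.3253 -0.6183 -2.7921] op 0.03921704371124348
shift mm [-0.2952 13.9623  1.7802] twist -0.00957916628956923
```

View pics/f13j.png

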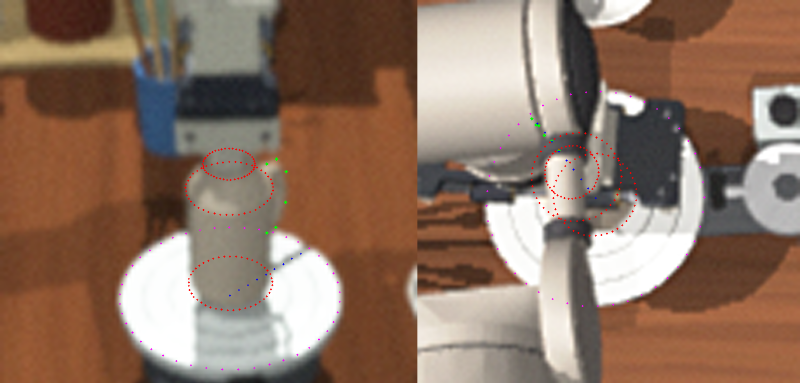

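Emit:
send_rows(
  motion=[
    [[0,0.003,0.001,0],[0,0.006,0.0015,0],[0,0.008,0.0015,0],[0,0.0095,0.0015,0],[0,0.0105,0.0015,0],[0,0.0105,0.0015,0]],
  ],
)

```text
time: 15.8
tool_pos: [0.5626, 0.1543, 0.1941]
tool_rot: [-1.581, -0.005, -0.023]
contact_force: [0.3, -0.3, -3.8]
opening: 0.0394
```

```bash
python3 -c "
from fit import *
goto(.562,.1545,.19,-1.3)"
```

```text
t 15.8 pos [0.5626 0.1543 0.1941] rot [-90.5732  -0.3066  -1.308 ] F [ 0.3344 -0.3495 -3.7537] op 0.039354306164169156
shift mm [-0.5825  4.0562  0.2039] twist -0.007957867721415823
```

Emit:
send_rows(
  motion=[
    [[-0.0005,0.001,0,0],[-0.0005,0.0018,0,0],[-0.0005,0.0025,0,0],[-0.0005,0.003,0,0],[-0.0005,0.0035,0,0],[-0.0005,0.0035,0,0]],
  ],
)

```text
time: 16.4
tool_pos: [0.5621, 0.1543, 0.1905]
tool_rot: [-1.581, -0.005, -0.023]
contact_force: [-0.1, -0.3, -3.8]
opening: 0.0393
```

Emit:
send_rows(
  motion=[
    [[0,0.0005,0,0],[0,0.001,0,0],[0,0.0015,0,0],[0,0.002,0,0],[0,0.002,0,0]],
  ],
)

```text
time: 16.9
tool_pos: [0.5628, 0.1542, 0.1899]
tool_rot: [-1.581, -0.008, -0.023]
contact_force: [-0.6, -1.0, 5.3]
opening: 0.0399
```

Emit:
send_rows(
  motion=[
    [[0,-0.0005,0,0],[0,-0.001,0,0],[0,-0.001,0,0]],
  ],
  grip_force=8,
)

```text
time: 17.2
tool_pos: [0.5625, 0.1542, 0.1905]
tool_rot: [-1.581, -0.007, -0.023]
contact_force: [-0.2, -0.2, -2.1]
opening: 0.0399
```

```bash
python3 -c "
from fit import *
goto(.562,.1545,.19,-1.3)
cam('side','s14');p=st()['tool_pos'];draw('s14','f14',270,130,100,6,.562,.1545,.07,40)"
```

```text
t 17.2 pos [0.5625 0.1542 0.1905] rot [-90.5666  -0.4028  -1.3111] F [-0.228  -0.2452 -2.0861] op 0.03991565656491333
shift mm [-0.5049  0.4443  0.2766] twist -0.011148473465397046
```

View pics/f14.png

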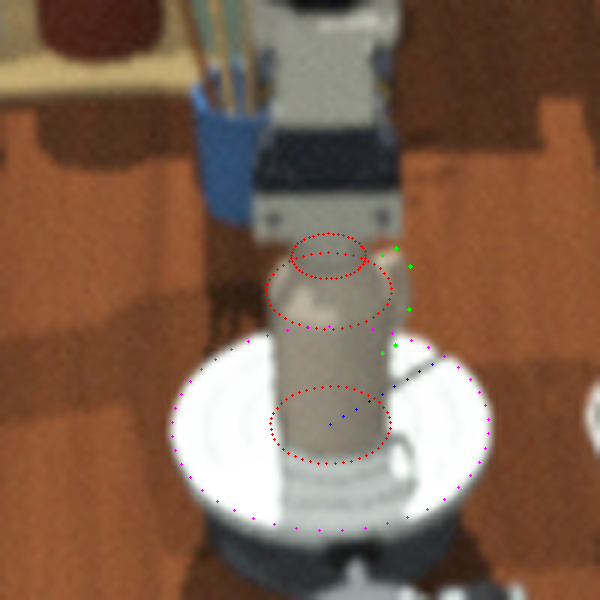

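Emit:
send_rows(
  motion=[
    [[0,0.0004,0,0],[0,0.0004,0,0],[0,0.0004,0,0],[0,0.0004,0,0],[0,0.0004,0,0]],
  ],
  gripper=0.6,
)

```text
time: 17.75
tool_pos: [0.5626, 0.1542, 0.1902]
tool_rot: [-1.581, -0.007, -0.023]
contact_force: [-0.3, 0.6, -0.6]
opening: 0.055
```

Emit:
send_rows(
  motion=[
    [[0,-0.01,0,0],[0,-0.025,0,0],[0,-0.045,0,0],[0,-0.065,0,0],[0,-0.085,0,0],[0,-0.1,0,0],[0,-0.1,0,0]],
  ],
)

```text
time: 18.45
tool_pos: [0.5629, 0.1554, 0.2933]
tool_rot: [-1.58, -0.013, -0.023]
contact_force: [-0.4, -0.3, 0.2]
opening: 0.0552
```

```bash
python3 -c "
from fit import *
goto(.6395,0,.22,-90)
cam('side','s15');draw('s15','f15',270,130,100,6,.562,.1545,.07,40)"
```

```text
t 18.45 pos [0.5629 0.1554 0.2933] rot [-90.5107  -0.7369  -1.3045] F [-0.4005 -0.2913  0.1573] op 0.055156008481558674
shift mm [  79.2121   75.7306 -152.9936] twist 88.69553273978568
```

View pics/f15.png

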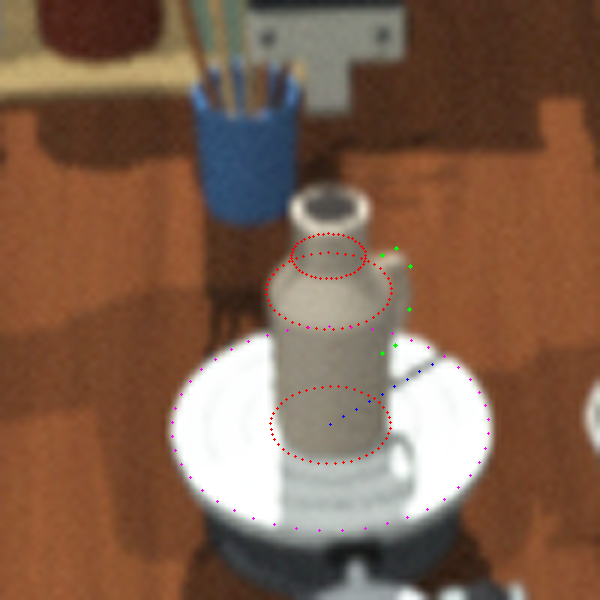

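Emit:
send_rows(
  motion=[
    [[0.004,0,-0.01,7],[0.012,0,-0.03,14],[0.024,0,-0.055,22],[0.036,0,-0.08,30],[0.05,0,-0.105,38],[0.064,0,-0.13,46],[0.074,0,-0.148,54],[0.079,0,-0.153,62]],
  ],
  gripper=0,
)

```text
time: 19.3
tool_pos: [0.638, -0.0017, 0.2921]
tool_rot: [-1.568, -0.012, -1.113]
contact_force: [0.2, -0.1, 0.5]
opening: 0.0008
```

```bash
python3 -c "
from fit import *
goto(.639,0.0003,.15,-90)"
```

```text
t 19.3 pos [ 0.638  -0.0017  0.2921] rot [-89.8606  -0.7039 -63.7753] F [ 0.1613 -0.0591  0.4733] op 0.0007559705430477004
shift mm [ -3.1509 142.0925   1.4344] twist 26.224710198048513
```

Emit:
send_rows(
  motion=[
    [[-0.001,0.02,0,8],[-0.002,0.05,0,16],[-0.003,0.08,0.001,24],[-0.003,0.11,0.0015,26.2],[-0.003,0.13,0.0015,26.2],[-0.003,0.14,0.0015,26.2],[-0.003,0.142,0.0015,26.2]],
  ],
)

```text
time: 20.0
tool_pos: [0.6382, 0.0003, 0.1483]
tool_rot: [-1.566, -0.01, -1.57]
contact_force: [1.2, -0.3, -0.4]
opening: 0.0006
```

```bash
python3 -c "
from fit import *
goto(.639,0.0003,.11,-90)
s=cam('side','s16');cam('top','t16')
draw('t16','f16',205,190,120,5,.562,.1545,.07,40)
p=st()['tool_pos']
im=cv2.resize(s['frame'][180:280,290:390,::-1],None,fx=6,fy=6,interpolation=cv2.INTER_CUBIC)
for z in (p[2]+.005,.078): cv2.circle(im,tuple(int(v) for v in (proj(s,[p[0],p[1],z])-[290,180]+.5)*6),3,(0,0,255),-1)
a=cv2.imread('pics/f16.png');cv2.imwrite('pics/j16.png',np.hstack([im,a])[:, :])
cv2.imwrite('pics/j16.png',cv2.resize(cv2.imread('pics/j16.png'),(800,400)))"
```

```text
t 20.0 pos [0.6382 0.0003 0.1483] rot [-89.7515  -0.5476 -89.9727] F [ 1.1854 -0.2976 -0.3505] op 0.0006190607624027417
shift mm [-0.3988 38.2947  0.5842] twist 0.02732514038524414
```

View pics/j16.png

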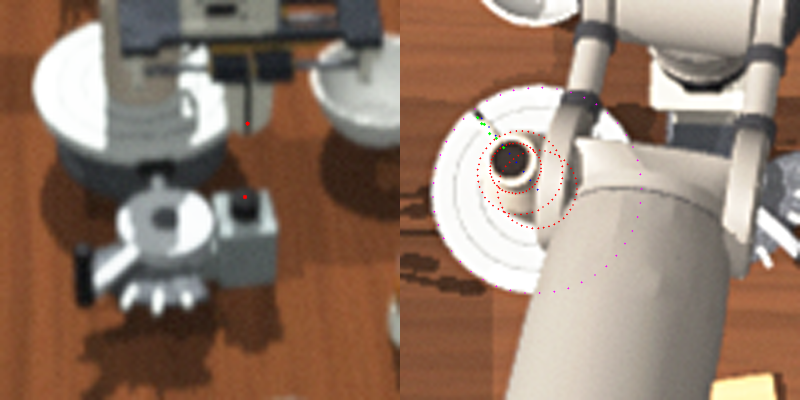

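```bash
python3 -c "
from fit import *
t,im=load('t16')
crop('t16','t16a',210,195,290,275,8)
f=lambda p:(proj(t,p)-[210,195]+.5)*8
print(f([.562,.1545,.22]),f([.562,.1545,.07]), f([.562+.05*.766,.1545+.05*.643,.168]))"
```

```text
[220.4015 347.4338] [288.8968 413.4623] [155.9176 256.4158]
```

View pics/t16a.png

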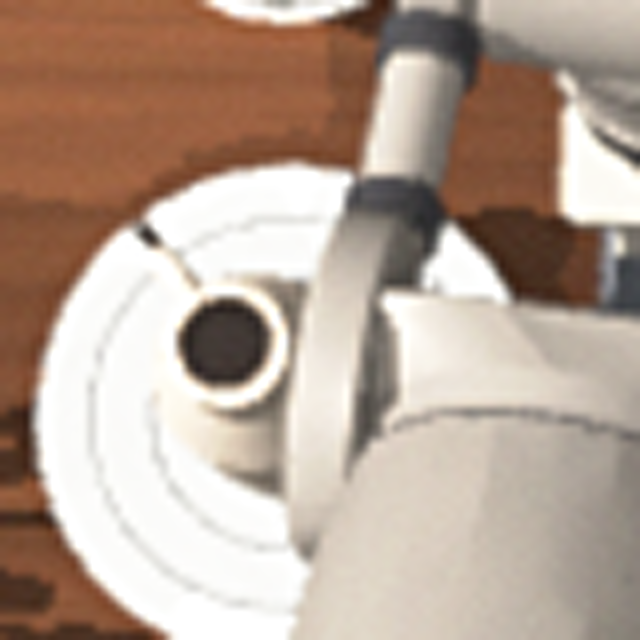

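Emit:
send_rows(
  motion=[
    [[0,0.012,0,0],[0,0.024,0,0],[0,0.034,0,0],[0,0.04,0,0],[0,0.04,0,0]],
  ],
)

```text
time: 20.6
tool_pos: [0.639, -0.0002, 0.109]
tool_rot: [-1.565, -0.01, -1.57]
contact_force: [-0.4, 0.2, -0.4]
opening: 0.0003
```

Emit:
send_rows(
  motion=[
    [[0,0.005,0,0],[0,0.01,0,0],[0,0.015,0,0],[0,0.018,0,0],[0,0.02,0,0],[0,0.02,0,0]],
  ],
)

```text
time: 21.2
tool_pos: [0.639, -0.0004, 0.0887]
tool_rot: [-1.566, -0.01, -1.57]
contact_force: [0.6, -0.5, -0.0]
opening: 0.0005
```

Emit:
send_rows(
  motion=[
    [[0,0.002,0,0],[0,0.004,0,0],[0,0.006,0,0],[0,0.008,0,0],[0,0.008,0,0]],
  ],
)

```text
time: 21.7
tool_pos: [0.6388, -0.0004, 0.0803]
tool_rot: [-1.566, -0.01, -1.57]
contact_force: [-0.6, -0.4, 0.0]
opening: 0.0004
```

```bash
python3 -c "
from fit import *
goto(.639,0.0003,.07,-90)
s=cam('side','s17');crop('s17','s17a',280,180,380,280,6)"
```

```text
t 21.7 pos [ 0.6388 -0.0004  0.0803] rot [-89.7386  -0.5483 -89.974 ] F [-0.6257 -0.4472  0.0401] op 0.0004392639103379635
shift mm [-0.8164 10.3007  0.1496] twist 0.02598772312131814
```

View pics/s17a.png

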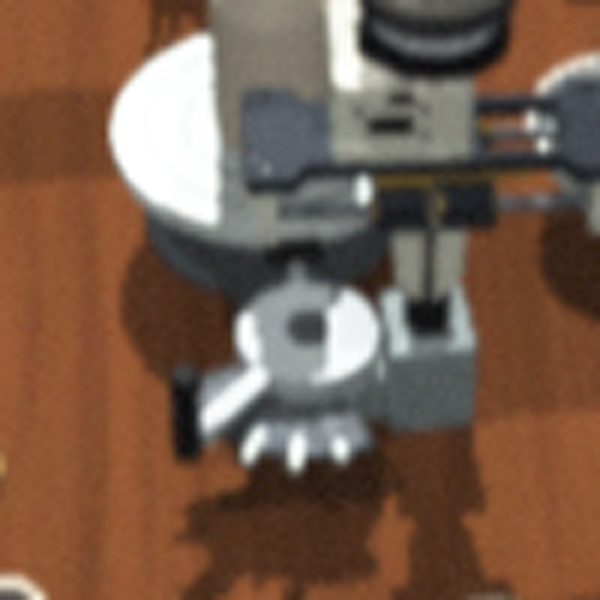

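Emit:
send_rows(
  motion=[
    [[0,0.001,0,0],[0,0.002,0,0],[0,0.003,0,0],[0,0.004,0,0],[0,0.005,0,0]],
  ],
)

```text
time: 22.25
tool_pos: [0.639, -0.0005, 0.0755]
tool_rot: [-1.566, -0.01, -1.57]
contact_force: [-0.8, 0.5, 0.1]
opening: 0.0008
```

Emit:
send_rows(
  motion=[
    [[0,0.001,0,0],[0,0.002,0,0],[0,0.003,0,0]],
  ],
)

```text
time: 22.55
tool_pos: [0.6392, -0.0005, 0.073]
tool_rot: [-1.565, -0.01, -1.57]
contact_force: [-1.0, 0.0, 1.4]
opening: 0.0004
```

Emit:
send_rows(
  motion=[
    [[0,0.0015,0,0],[0,0.003,0,0],[0,0.004,0,0],[0,0.0045,0,0],[0,0.0045,0,0]],
  ],
)

```text
time: 23.05
tool_pos: [0.6393, -0.0005, 0.0686]
tool_rot: [-1.565, -0.01, -1.57]
contact_force: [-0.6, -0.2, 4.5]
opening: 0.0008
```

Emit:
send_rows(
  motion=[
    [[0,0.0008,0,0],[0,0.0012,0,0],[0,0.0012,0,0],[0,0.0012,0,0],[0,0.0012,0,0],[0,0.0012,0,0],[0,0.0012,0,0],[0,0.0012,0,0]],
  ],
)

```text
time: 23.85
tool_pos: [0.6395, -0.0005, 0.0683]
tool_rot: [-1.564, -0.01, -1.57]
contact_force: [-2.4, 0.3, 9.0]
opening: 0.0002
```

Emit:
send_rows(
  motion=[
    [[0,0,0,0],[0,0,0,0],[0,0,0,0],[0,0,0,0],[0,0,0,0],[0,0,0,0],[0,0,0,0],[0,0,0,0]],
  ],
)

```text
time: 24.65
tool_pos: [0.6395, -0.0005, 0.0684]
tool_rot: [-1.564, -0.01, -1.57]
contact_force: [-1.1, 0.4, 5.2]
opening: 0.0003
```

Emit:
send_rows(
  motion=[
    [[0,0,0,0],[0,0,0,0],[0,0,0,0],[0,0,0,0],[0,0,0,0],[0,0,0,0],[0,0,0,0],[0,0,0,0]],
  ],
)

```text
time: 25.45
tool_pos: [0.6395, -0.0005, 0.0684]
tool_rot: [-1.564, -0.01, -1.57]
contact_force: [-0.1, 0.4, 5.0]
opening: 0.0004
```

```bash
python3 -c "
from fit import *
goto(.639,0.0003,.07,-90)
s=cam('side','s18');crop('s18','s18a',270,160,390,280,5)"
```

```text
t 25.45 pos [ 0.6395 -0.0005  0.0684] rot [-89.6193  -0.5614 -89.9696] F [-0.1246  0.4273  5.0091] op 0.00036870823076986137
shift mm [-0.8089 -1.6138 -0.4524] twist 0.030429437430228745
```

View pics/s18a.png

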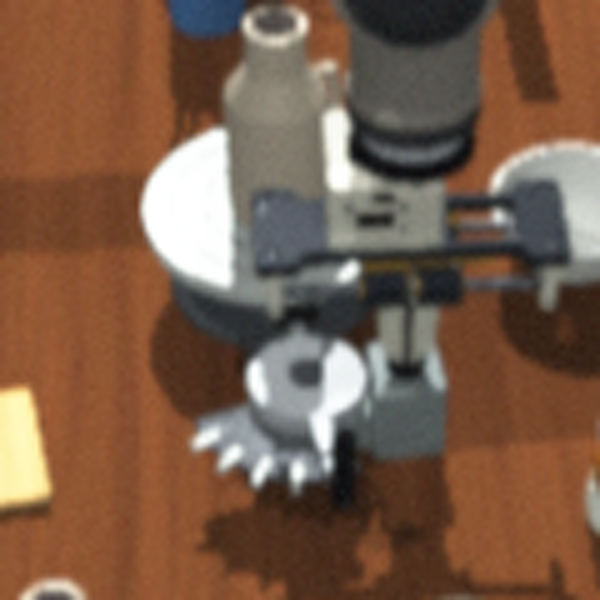

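Emit:
send_rows(
  motion=[
    [[0,-0.004,0,0],[0,-0.01,0,0],[0,-0.025,0,0],[0,-0.05,0,0],[0,-0.085,0,0],[0,-0.12,0,0],[0,-0.16,0,0],[0,-0.2,0,0]],
  ],
)

```text
time: 26.3
tool_pos: [0.6377, 0.0015, 0.2698]
tool_rot: [-1.565, -0.01, -1.57]
contact_force: [1.1, 0.4, 0.1]
opening: 0.0005
```

```bash
python3 -c "
from fit import *
goto(.45,-.13,.3)
s=cam('side','s19');cam('top','t19')"
```

```text
t 26.3 pos [0.6377 0.0015 0.2698] rot [-89.6659  -0.558  -89.9706] F [1.0733 0.3974 0.0923] op 0.00052899182227204
shift mm [ 131.6635  -30.0002 -187.5607] twist 0
```

Move the arm aside so the top camera can see the unit.

Emit:
send_rows(
  motion=[
    [[0.03,-0.01,-0.02,0],[0.065,-0.02,-0.045,0],[0.105,-0.03,-0.07,0],[0.145,-0.03,-0.095,0],[0.185,-0.03,-0.12,0],[0.22,-0.03,-0.14,0],[0.25,-0.03,-0.15,0],[0.25,-0.03,-0.15,0]],
  ],
)

```text
time: 27.2
tool_pos: [0.4882, -0.2518, 0.3046]
tool_rot: [-1.554, -0.012, -1.575]
contact_force: [0.4, 0.1, -0.6]
opening: 0.0007
```

Emit:
send_rows(
  motion=[
    [[0,0,0,0],[0,0,0,0],[0,0,0,0]],
  ],
)

```text
time: 27.5
tool_pos: [0.4885, -0.2509, 0.3044]
tool_rot: [-1.554, -0.011, -1.574]
contact_force: [0.2, 0.4, -0.4]
opening: 0.0003
```

```bash
python3 -c "
from fit import *
goto(.45,-.13,.3)
s=cam('side','s20');cam('top','t20')
draw('s20','f20',270,130,110,6,.562,.1545,.07,40);crop('t20','t20a',205,185,355,300,5.3)"
```

```text
t 27.5 pos [ 0.4885 -0.2509  0.3044] rot [-89.06    -0.645  -90.1641] F [ 0.1502  0.4222 -0.3841] op 0.00033377570686797943
shift mm [-120.8241    2.3795  -38.8984] twist 0
```

View pics/f20.png

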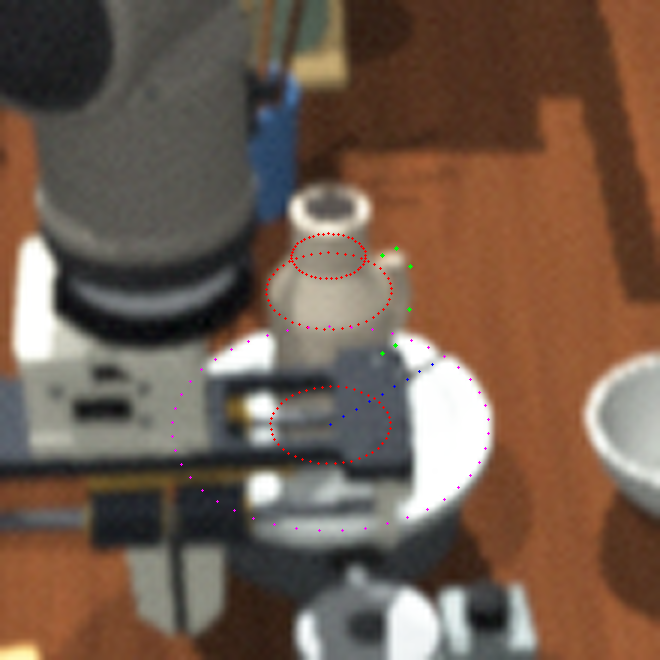

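View pics/t20a.png

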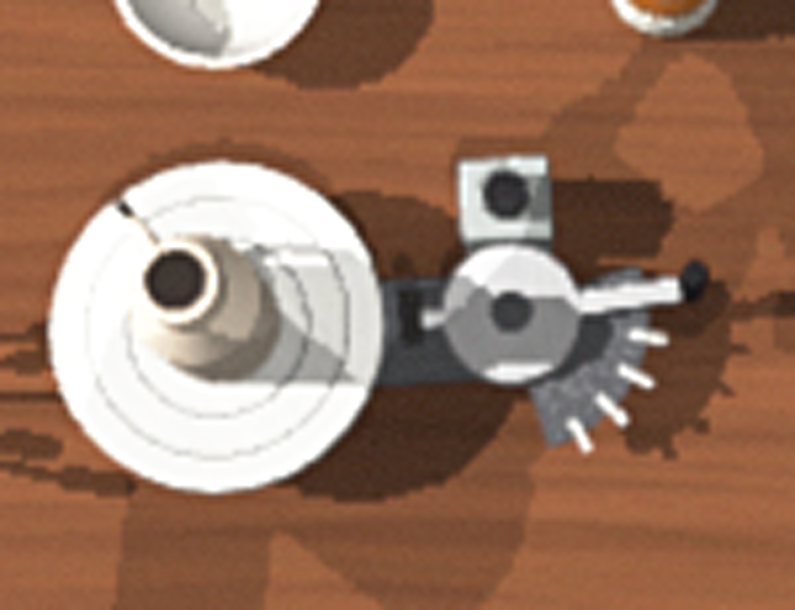

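View pics/t20.png

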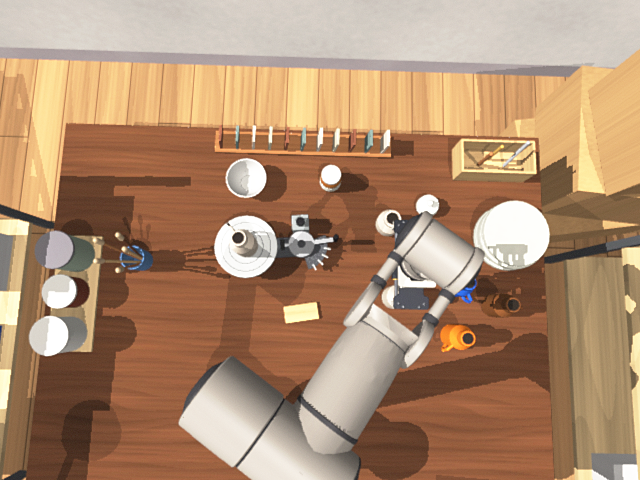

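```bash
python3 -c "
from h import *
print(st()['contact_force'],st()['opening']);print(hand_in())"
```

```text
[0.5117 0.3506 0.3232] 0.00017738573868140203
the job is handed in; nothing more can be done
None
```

The whole job is done and handed in at about 27.6 s of the 67 s allowed; the hand-in gives no verdict.

- **Lever set:** I pulled it from the first notch to about 1.03 rad and let go. The pictures showed it settled over the third rib.
- **Jug placed:** I gripped it by the neck and lowered it until the wrist felt about 9 N. In both cameras it stood within about 2–3 mm of the wheel's centre, upright, with the handle in line with the dark line.
- **Release:** I held the button down for a bit over 2 s at about 5 N. The lever swung fully home.
- **Last pictures:** The lever lay over the home rib with all four notch ribs clear, and the button was up. The jug was unmoved on the wheel, and the gripper was clear of everything. The other pots and tools in view looked undisturbed. The arm hid parts of the bottle, the vase and the blue look-alike, so I did not check those closely.

**One disagreement:** The real fingertips sat about 30 mm higher than the interface text says, level with or just behind the TCP rather than 25 mm ahead of it. Because of this my first close on the jug passed above its rim without touching it. I then set the grasp, placing and button heights from the pictures and the felt contact.

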